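Gauge the contact gaps of a three-pole switch and put the gauges away

ROBOT

A 6-joint arm with a two-finger parallel gripper is mounted at the origin on the work surface. World frame = base frame: x ahead of the robot, y to its left, z up, the work surface at z = 0. Lengths are in mm, angles in rad, forces in N, time in s.
With the tool pointing down it reaches from about 350 to 875 mm from the base axis. Payload 4.2 kg.
Tool frame: the origin (TCP) lies midway between the tips of the shut fingers; the grasp point (between the pads) lies 19 mm behind it; z points along the fingers, y is the line along which they close (so a half turn about z gives the same grasp; the last joint's range is limited). The gripper opens to 85 mm and grips with 20 to 120 N. Pads are 22 mm wide; open, the fingers measure 114 mm over their backs; the gripper's body (76 mm by 85 mm) begins 54 mm behind the grasp point. The pads swing forward as they close: fully open they stand 13 mm farther back than shut.
Start: joints at [-1.021, 0.385, 0.008, 0, -1.194, -0.259], TCP at [179.215, -598.733, 231.312] pointing down, gripper open.
Joint ranges: [-3.14, 3.14], [-1.21, 2.06], [-1.07, 1.41], [-3.16, 2.05], [-2.99, -0.16], [-3.1, 3.1]. Speed limits (rad/s): [2.79, 2.79, 3.14, 3.14, 3.14, 3.14].

INTERFACE

Orientations are given as a unit quaternion [x, y, z, w].
In Python, from bench import read_state, get_image, job_done gives the robot as it stands.
- The arm moves only by the shell command python3 -m jog 'ROWS'. ROWS is JSON, a list of rows, each a list of 3 entries, a list of its own where there are three numbers: the shift along the world's x, y, z scaled (see below), then the turn, a rotation vector about the world's x, y, z scaled (see below), then the gripper's target within -1 to 1 (shut at 1, half-way at 0, fully open at -1). In form: [[[x, y, z], [wx, wy, wz], claw], ...]. A call has 1 to 20 rows; each row is the pose to reach, as a shift and turn from the pose commanded when the call began; what a row does not reach only later rows make up. The controller multiplies each number of a shift by 10 cm and each number of a turn by 120 degrees. A row lasts 1/10 s, in which the tool goes at most 50 mm and 8.59 degrees, less where a joint would pass 70% of its speed; a pose out of reach is approached as far as the arm can. A call with a number of a shift or a turn outside -1 to 1 is refused whole. A call with a gripper value outside its range is refused whole. The fingers move at their own pace and stop on an object; the grip force is fixed at half the most. Time passes only in rows, so rows that repeat a pose let the fingers close. It gives the time, the measured TCP pose, the force, the opening and the grip force at its end, in the units of the state.
- read_state(): the state, without advancing time (a new reading comes with each control period).
- get_image(name): name is "side" or "top"; returns a dict with "frame" (420x560x3 uint8, red, green, blue), "range_z" (420x560 float32, mm along the optical axis (not along the pixel's ray), 0 where there is no reading), "fx", "fy", "cx", "cy" (pixels), "R" (3x3) and "t" (3): a world point X has camera coordinates R X + t. Camera axes: x right, y down, z forward; pixel columns grow to the right and rows downward; lengths in mm; the calibration is good to about 2 mm. A picture is of the moment at which its call begins.
- job_done(): hands the job in; it is judged then, once.
The state is a dict: "clock": time; "joints": joint angles; "joint_vel": joint speeds; "joint_efforts": joint torques, N m; "position": TCP position; "ee_rot": TCP orientation; "contact_force": force on the tool from outside, world axes, zero at the start; "wrist_torque": the same for the moment, N m; "gripper_width": finger opening in mm; "grasp_force": force on a finger pad.
Only numpy, scipy, OpenCV 4.12 (cv2) and the standard library are available. Lean on these libraries where they do the work, as an engineer would, in place of code of your own. Each camera call takes 0.05 s, during which the arm holds its last target. There are 200 camera calls.

TASK

Check the contact gaps of the switch: pull the red-headed pin up clear of the yellow bar, slide the bar by its black knob as far as it goes so that the gaps are uncovered, and push the pin fully down through the bar's second hole. Then slide each gauge that is there blade first into the gap of its own colour, standing on the bench, until the gap's mouth lies within the white depth band, and leave them all in together for a second. Finally draw the gauges out and stand them upright on the green mat, leaving the bar pinned open and the other things on the bench undisturbed.

Things in the scene. Friction and masses are not known exactly. Their poses are not given: they have to be found in the camera images.
- switch: Three-pole switch fixed to the bench: grey base 125 x 400 x 12 mm (x -20..105, y -200..200), three pairs of upright copper jaws, black block behind with red, yellow and blue caps (top 84 mm). Origin: bench surface, under the mouth of the middle gap. +x points into the gaps (away from the robot, turned up to 0.15 rad), +y along the row. Gaps at y +80 (red), 0 (yellow), -80 (blue) mm.
- mouth_red (a point): Centre of the mouth of the red gap, 30 mm above the bench; axes as the switch's (x into the gap). The gap is upright: 9 mm wide (y), 60 mm deep (x), from 12 to 52 mm above the bench; its first 13 mm flare to about 17 mm at the mouth.
- mouth_yellow (a point): Centre of the mouth of the yellow gap, 30 mm above the bench; axes as the switch's (x into the gap). The gap is upright: 9 mm wide (y), 60 mm deep (x), from 12 to 52 mm above the bench; its first 13 mm flare to about 17 mm at the mouth.
- mouth_blue (a point): Centre of the mouth of the blue gap, 30 mm above the bench; axes as the switch's (x into the gap). The gap is upright: 9 mm wide (y), 60 mm deep (x), from 12 to 52 mm above the bench; its first 13 mm flare to about 17 mm at the mouth.
- bar (a joint): Travel of the yellow interlock bar along the switch's +y, m: 0 shut (three 26 mm wide tabs hang before the mouths), 0.036 end stop (mouths uncovered, second hole under the pin). Its beam (x -18..-2, z 62..72 mm) spans the row above the mouths, so blades must slide in beneath it. Locked (2 mm play) while the pin is in a hole. Friction about 4 N; stays put.
- bar_knob (a point): Grip point of the bar's black upright square knob, 22 x 22 mm, from 72 to 114 mm above the bench (this point 95 mm above the bench, on its axis; its axes are those of the switch). Moves with the bar; starts at x -10, y +165 mm in the switch frame.
- pin (a joint): Lift of the captive locking pin, m: 0 fully home, 0.030 upper stop; clear of the bar from 0.024. A detent of about 6 N keeps it where it is left. The bar's holes are 14 mm square, 36 mm apart; the pin is 10 mm thick with a round end and goes down only through a hole.
- pin_head (a point): Centre of the pin's red cylindrical head, 26 mm in diameter, 40 mm tall, axis upright (with the pin home the head spans 96 to 136 mm above the bench, over a grey bracket whose top is at 92 mm). Moves with the pin; x -10, y -165 mm in the switch frame.
- gauge_red: Red gauge (may be absent), 0.15-0.31 kg, standing on the bench. Origin: on its underside, below the handle's axis. Foot x -42..22, 36 wide, 14 mm high. Square red handle 22 x 22 mm, 14 to 66 mm high (grasp across y). Steel blade 4 mm thick (y), z 18..42 mm, along +x from x 11 to 130 mm; white band at x 78..92 mm (38 to 52 mm from the tip).
- gauge_yellow: Yellow gauge (may be absent), 0.15-0.31 kg, standing on the bench. Origin: on its underside, below the handle's axis. Foot x -42..22, 36 wide, 14 mm high. Square yellow handle 22 x 22 mm, 14 to 66 mm high (grasp across y). Steel blade 4 mm thick (y), z 18..42 mm, along +x from x 11 to 130 mm; white band at x 78..92 mm (38 to 52 mm from the tip).
- gauge_blue: Blue gauge (may be absent), 0.15-0.31 kg, standing on the bench. Origin: on its underside, below the handle's axis. Foot x -42..22, 36 wide, 14 mm high. Square blue handle 22 x 22 mm, 14 to 66 mm high (grasp across y). Steel blade 4 mm thick (y), z 18..42 mm, along +x from x 11 to 130 mm; white band at x 78..92 mm (38 to 52 mm from the tip).
- tip_red (a point): Tip of the red gauge's blade, at x 130, z 30 mm in the gauge frame; same axes.
- tip_yellow (a point): Tip of the yellow gauge's blade, at x 130, z 30 mm in the gauge frame; same axes.
- tip_blue (a point): Tip of the blue gauge's blade, at x 130, z 30 mm in the gauge frame; same axes.
- tape: Black ring of tape 90 mm across, 22 mm high; leave it alone. Origin: centre of underside.
- driver: Screwdriver lying on the bench; leave it alone.
- wrench: Wrench lying on the bench; leave it alone.
- jar: Jar with yellow lid, 60 mm across, 75 mm high; leave it alone. Origin: centre of underside.
- carton: Cardboard box 90 x 120 x 70 mm; leave it alone. Origin: centre of underside.
- cup: Red plastic cup, 76 mm across, 70 mm high; leave it alone. Origin: centre of underside.
- jbox: Steel junction box 80 x 80 x 45 mm; leave it alone. Origin: centre of underside.
- mat: Green mat fixed on the bench, 160 (x) x 260 (y) mm, 3 mm thick, to the right front of the robot. Origin: centre of its underside. The gauges' blades may overhang it.
There are look-alikes about, which are no part of the job. Leave any pink or purple look-alike of the gauge_yellow alone.

How it is judged:
By the outcome, as a careful person would: the job done as asked, in the order asked, and still so for the second after the job is handed in, with the robot touching nothing.
Of gauge_red, gauge_yellow, gauge_blue only 2 to 3 are there at a start; the rules pass over those that are not, and their reading is None.
At some moment in a run one of gauge_red, gauge_yellow, gauge_blue may be knocked a few centimetres aside while the robot is not near it.
It also fails if it takes over 210 s, if anything falls off the work surface, if the arm or the gripper's body presses on something with over 40 N, if the wrist force passes 120 N, or if a joint passes its speed limit or range.

## Working session

There is one attempt and no reset: what is moved stays moved. The work goes in short steps, Python scripts to look and compute and a shell command to move; the robot and the scene stay as the last step left them, time stands still between calls to the robot, and variables do not carry over. Pictures are saved under pics/ and viewed, at most 14 in all, crops included, and the job is handed in when it is done.

```bash
ls; mkdir -p pics
cat > h.py <<'E'
import numpy as np, cv2
from bench import *
def snap(n,f=None):
    im=get_image(n)
    if f: cv2.imwrite('pics/'+f,im['frame'][:,:,::-1])
    return im
def pts(im):
    z=im['range_z'];v,u=np.indices(z.shape)
    c=np.stack([(u-im['cx'])/im['fx']*z,(v-im['cy'])/im['fy']*z,z],-1)
    return (c-np.array(im['t']))@np.array(im['R'])   # R^T (c-t)
E
python3 - <<'E'
from h import *
for n in('side','top'):
    im=snap(n,n+'0.png'); print(n,im['fx'],im['R'],im['t'])
    np.savez('pics/'+n+'0.npz',**im)
print(read_state())
E
```

```text
pics
side 467.40786809576883 [[-0.68034349  0.7326649  -0.01829977]
 [ 0.43364702  0.38229888 -0.81596435]
 [-0.59083246 -0.56307168 -0.57781251]] [ 284.25316769 -106.67961777 1802.50930954]
top 534.7515642514954 [[-0.02421859 -0.99969368 -0.00509862]
 [-0.99232372  0.02465811 -0.12118418]
 [ 0.12127278  0.00212457 -0.99261694]] [  16.97896562  459.26188671 1553.21957074]
{'clock': 0.1, 'joints': array([-1.02139995e+00,  3.85476092e-01,  6.77764000e-03, -3.93669864e-04,
       -1.19403508e+00, -2.58573340e-01]), 'joint_vel': array([ 0.00032231,  0.00047667,  0.00346077,  0.00239922, -0.00188587,
       -0.00146457]), 'joint_efforts': array([-7.63527328e-05, -3.93321347e+01,  1.88928151e+01,  4.19796288e+00,
       -2.61630848e-03,  3.55279710e-06]), 'position': array([ 179.05340526, -598.25991448,  230.34520713]), 'ee_rot': array([-1.44827720e-01,  9.89456396e-01,  9.62549291e-04, -2.12512116e-04]), 'contact_force': array([-0.4917596 , -0.28417557, -0.34697402]), 'wrist_torque': array([0.02430433, 0.02714841, 0.00888184]), 'grasp_force': 0.0, 'gripper_width': 85.34881057638609}
```

View pics/top0.png

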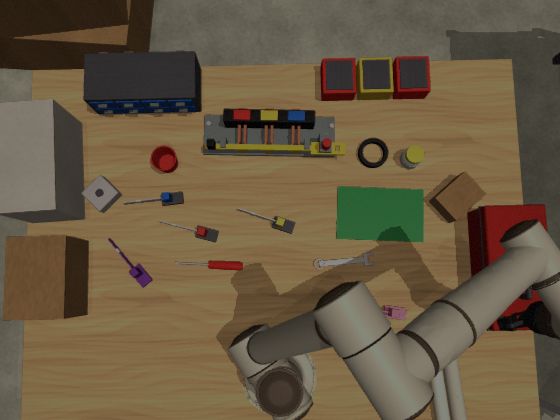

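View pics/side0.png

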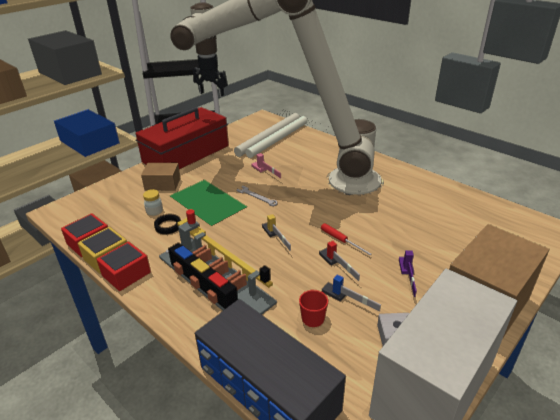

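```bash
cat >> h.py <<'E'
def ray(im,u,v,z):
    R=np.array(im['R']);C=-R.T@np.array(im['t'])
    uv=np.stack([(np.asarray(u,float)-im['cx'])/im['fx'],(np.asarray(v,float)-im['cy'])/im['fy'],np.ones_like(u,dtype=float)],-1)@R
    return C+uv*((z-C[2])/uv[...,2])[...,None]
def colmask(im,c):
    h=cv2.cvtColor(im['frame'],cv2.COLOR_RGB2HSV);H,S,V=[h[...,i].astype(int) for i in range(3)]
    return (S>120)&(V>60)&{'red':(H<6)|(H>174),'yellow':(H>23)&(H<33),'blue':(H>100)&(H<125)}[c]
def blobs(m,lo=5,hi=5000):
    n,l,s,c=cv2.connectedComponentsWithStats(m.astype(np.uint8))
    return [(l==i,s[i,4],c[i]) for i in range(1,n) if lo<=s[i,4]<=hi]
E
python3 - <<'E'
from h import *
np.set_printoptions(precision=1,suppress=True)
for n in('top','side'):
    im=dict(np.load('pics/%s0.npz'%n)); P=pts(im)
    print(n,'bench z',np.median(P[300:320,100:140,2]) if n=='top' else '')
    for c in('red','yellow','blue'):
        for b,a,ce in blobs(colmask(im,c),12,1500):
            p=P[b];print(n,c,a,ce,'med',np.median(p,0),'top',np.percentile(p[:,2],95))
im=dict(np.load('pics/top0.npz'))
r=im['frame']
big=lambda x0,y0,x1,y1,s:cv2.resize(r[y0:y1,x0:x1],None,fx=s,fy=s,interpolation=cv2.INTER_NEAREST)
cv2.imwrite('pics/c1.png',np.vstack([big(195,95,355,165,5),big(110,180,310,245,4)])[:,:,::-1] if 0 else big(115,95,350,250,3.4)[:,:,::-1])
E
```

```text
top bench z -0.3314009481559653
top red 468 [411.   76.3] med [ 861.2 -408.6   68.7] top 76.37450779749281
top red 478 [337.7  77.9] med [ 864.3 -192.6   68.7] top 74.92022690347886
top red 172 [241.2 114.4] med [762.1  92.6  83.7] top 89.62452054314124
top red 75 [326.4 142.8] med [ 656.6 -149.5  134.3] top 140.89968736374053
top red 512 [163.2 158.2] med [651.9 332.6  29.9] top 72.30273395566003
top red 83 [201.3 231.4] med [424.1 214.4  64.4] top 70.76968934711307
top red 263 [225. 265.] med [326.3 150.8  23.5] top 31.574906149965965
top red 375 [520.6 304.5] med [ 196.3 -649.7  138.9] top 157.66008665936016
top red 57 [495.5 325.5] med [ 141.7 -581.9  138.4] top 238.9264972674787
top red 31 [522.9 328.3] med [ 134.2 -656.9  137. ] top 143.0343864251397
top yellow 291 [376.9  74.5] med [ 876.1 -314.4   69.6] top 75.5130731097687
top yellow 180 [268.7 114.9] med [758.8  11.   83.4] top 89.49791923292698
top yellow 750 [285.1 147.6] med [664.5 -32.   71.3] top 76.8865832701268
top yellow 255 [414.7 153.8] med [ 633.3 -409.9   74. ] top 79.75930840556126
top yellow 53 [280.  221.3] m
[... 921 characters left out ...]
op 90.27406165886302
side red 839 [313.  307.2] med [638.3 322.2  48.7] top 73.84986825160179
side blue 23 [2.6 1.3] med [  588.2 -1362.3   572.4] top 577.3643678120764
side blue 18 [ 56.4 252.5] med [ 912.3 -688.7 -168.8] top 27.999803988146937
side blue 139 [182.9 251.9] med [755.1 -67.3  86.8] top 90.46636470340582
side blue 140 [337.1 284.4] med [536.5 321.   52.5] top 71.87106491212072
side blue 327 [ 83.3 311.2] med [ 909.6 -673.  -504.1] top -331.40280918546006
side blue 181 [516.1 350.7] med [-170.3  705.7 -583.4] top -466.5627653353269
side blue 1379 [234.5 382. ] med [940.9 357.9  79.2] top 119.55577015821338
side blue 184 [276.8 411.3] med [940.9 473.6 114.1] top 120.7550297002954
```

View pics/c1.png

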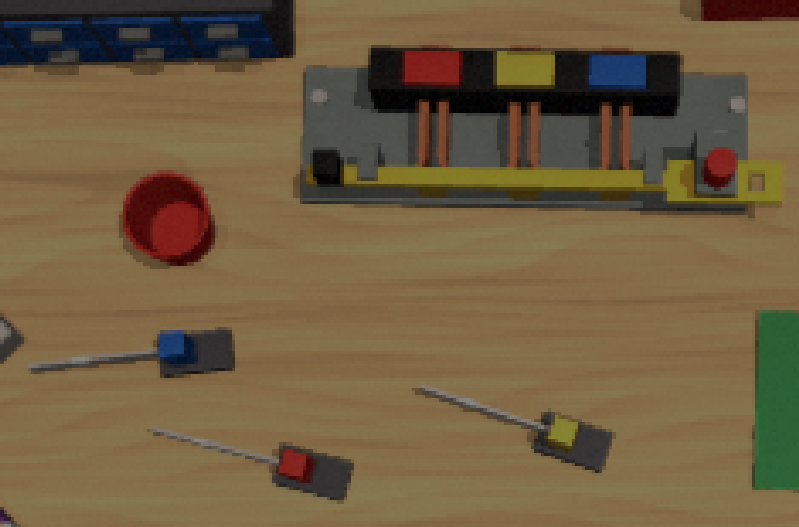

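```bash
cat >> h.py <<'E'
np.set_printoptions(precision=1,suppress=True)
def topface(P,m,zlo,zhi):
    q=P[m&(P[...,2]>zlo)&(P[...,2]<zhi)]
    return (q[:,:2].min(0)+q[:,:2].max(0))/2 if 0 else cv2.minAreaRect(q[:,:2].astype(np.float32))[0], q.mean(0),len(q)
def gauge(im,c,near=None,zb=0):
    """handle centre from the colour, blade direction from the range points 26..48 high"""
    P=pts(im); best=None
    for b,a,ce in blobs(colmask(im,c),12,400):
        q=P[b]; zz=np.percentile(q[:,2],90)
        if not(58<zz-zb<76) or q[:,0].mean()>640: continue
        if np.median(q[:,1])>600: continue
        d=np.hypot(*(q[:,:2]-np.median(q[:,:2],0)).T)
        q=q[(q[:,2]>zb+58)&(d<20)]; h=q[:,:2].mean(0)
        if len(q)<15: continue
        r=P-np.r_[h,0]; rr=np.hypot(r[...,0],r[...,1])
        m=(rr>30)&(rr<135)&(P[...,2]>zb+24)&(P[...,2]<zb+50)
        bl=P[m][:,:2]
        if len(bl)<6: print('few blade',c,h); continue
        a0=np.median(np.arctan2(*(bl-h).T[::-1])); 
        print(c,'handle',h,len(q),'blade n',len(bl),'ang deg',np.degrees(a0),'reach',rr[m].max())
E
python3 - <<'E'
from h import *
for n in('top','side'):
    im=dict(np.load('pics/%s0.npz'%n)); P=pts(im); print(n)
    for c in('red','yellow','blue'): gauge(im,c)
    for b,a,ce in blobs(colmask(im,'red'),12,200):
        q=P[b]
        if 600<np.median(q[:,0])<700: q=q[(q[:,2]>132)&(q[:,2]<141)];print('head',q.mean(0),len(q),cv2.minEnclosingCircle(q[:,:2].astype(np.float32)))
    if n=='side':print('head ray', ray(im,190.5,216.5,118))
    g=im['frame'].max(-1)
    q=P[(g<60)&(P[...,2]>108)&(P[...,2]<120)&(abs(P[...,0]-670)<30)&(abs(P[...,1]-180)<30)];print('knob',q.mean(0),len(q))
    for c in('red','yellow','blue'):
        q=P[colmask(im,c)&(P[...,2]>80)&(P[...,2]<92)&(abs(P[...,0]-760)<40)];print('cap',q.mean(0),len(q))
    h=cv2.cvtColor(im['frame'],cv2.COLOR_RGB2HSV);m=(h[...,0]>45)&(h[...,0]<85)&(h[...,1]>100)
    m&=abs(P[...,2])<15
    print('mat',cv2.minAreaRect(P[m][:,:2].astype(np.float32)))
E
```

```text
top
red handle [424.8 215.5] 59 blade n 159 ang deg -137.3386327565891 reach 134.96874488965994
yellow handle [447.1 -13.3] 49 blade n 65 ang deg 70.07553188836829 reach 127.25578957222582
blue handle [529.1 318.7] 48 blade n 216 ang deg 16.779567169038657 reach 134.86491238086163
head [ 658.6 -148.5  136. ] 50 ((658.8524780273438, -149.81654357910156), 12.265191078186035)
knob [672.7 179.1 113.1] 56
cap [761.7  91.7  84.5] 146
cap [758.5  10.9  84.5] 144
cap [754.8 -68.1  84.4] 147
mat ((532.2368774414062, -319.068603515625), (261.8625183105469, 283.4564514160156), 86.43550872802734)
side
red handle [425.8 217.6] 49 blade n 267 ang deg 74.37302107231802 reach 134.78374748453376
blue handle [532.3 321.2] 61 blade n 646 ang deg 12.480884578524455 reach 134.64618786213566
head [ 660.4 -145.   137.5] 29 ((658.6603393554688, -147.66226196289062), 11.817459106445312)
head ray [ 656.2 -151.6  118. ]
knob [674.2 183.2 114.6] 55
cap [761.4  91.8  86.6] 179
cap [754.6  -0.5  87.3] 7
cap [754.6 -67.9  86.7] 136
mat ((469.193359375, -314.16912841796875), (262.04205322265625, 164.38156127929688), 86.13632202148438)
```

```bash
python3 -m jog '[[[1,0.9,0],[0,0,-0.16],-1],[[1,0.9,0],[0,0,-0.16],-1],[[1,0.9,0],[0,0,-0.16],-1],[[1,0.9,0],[0,0,-0.16],-1]]' && python3 -m jog '[[[1,0.9,0],[0,0,0],-1],[[1,0.9,0],[0,0,0],-1],[[1,0.9,0],[0,0,0],-1],[[1,0.9,0],[0,0,0],-1]]'
python3 - <<'E'
from h import *
im=dict(np.load('pics/top0.npz'))
print(read_state()['ee_rot'])
E
```

```text
clock: 0.5
position: [281.9, -506.0, 231.1]
ee_rot: [0.02, 1.0, 0.001, 0.0]
contact_force: [-0.1, -0.8, -0.3]
gripper_width: 85.1
grasp_force: 0.0
clock: 0.9
position: [381.5, -416.6, 231.0]
ee_rot: [0.02, 1.0, 0.0, -0.0]
contact_force: [-0.4, -0.4, 1.2]
gripper_width: 85.4
grasp_force: 0.0
[ 0.  1.  0. -0.]
```

```bash
python3 -m jog '[[[1,0.9,0],[0,0,0],-1],[[1,0.9,0],[0,0,0],-1],[[1,0.9,0],[0,0,0],-1]]' >/dev/null&& python3 -m jog '[[[1,0.9,0],[0,0,0],-1],[[1,0.9,0],[0,0,0],-1],[[1,0.9,0],[0,0,0],-1]]' >/dev/null && python3 -m jog '[[[0.77,0.87,-0.4],[0,0,0],-1],[[0.77,0.87,-0.4],[0,0,0],-1],[[0.77,0.87,-0.4],[0,0,0],-1],[[0.77,0.87,-0.4],[0,0,0],-1],[[0.77,0.87,-0.4],[0,0,0],-1]]'
cat >> h.py <<'E'
def gang(im,c,h,zb=0):
    """blade direction of the gauge whose handle is at h: grey pixels near h, cast on the plane of the blade's top"""
    f=im['frame'].astype(int); v,u=np.indices(f.shape[:2])
    Q=ray(im,u,v,zb+42.)[...,:2]-np.asarray(h); r=np.hypot(*np.moveaxis(Q,-1,0))
    m=(r>20)&(r<150)&((f.max(-1)-f.min(-1))<45)&(f.max(-1)>90)
    m=cv2.morphologyEx(m.astype(np.uint8),cv2.MORPH_CLOSE,np.ones((3,3)))
    out=[]
    for b,a,ce in blobs(m,8,400):
        q=Q[b]
        vx,vy,x0,y0=cv2.fitLine(q.astype(np.float32),cv2.DIST_L2,0,.01,.01).ravel()
        s=np.sign(vx*x0+vy*y0); out.append((a,np.degrees(np.arctan2(s*vy,s*vx)),'off',vx*y0-vy*x0,'r',np.hypot(*q.T).min(),np.hypot(*q.T).max()))
    return out
E
python3 - <<'E'
from h import *
im=dict(np.load('pics/top0.npz'))
for c,h in(('red',(424.8,215.5)),('yellow',(447.1,-13.3)),('blue',(529.1,318.7))):
    print(c,*gang(im,c,h),sep='\n')
E
```

```text
clock: 2.0
position: [655.9, -152.5, 190.8]
ee_rot: [0.022, 1.0, -0.0, -0.001]
contact_force: [-0.0, -0.7, -0.9]
gripper_width: 85.4
grasp_force: 0.0
red
(np.int32(15), np.float32(-110.85391), 'off', np.float32(-101.289116), 'r', np.float64(126.04322857015401), np.float64(149.10056091244323))
(np.int32(86), np.float32(73.71444), 'off', np.float32(1.2500706), 'r', np.float64(20.162601795279674), np.float64(130.1611147591016))
(np.int32(85), np.float32(85.66626), 'off', np.float32(93.72043), 'r', np.float64(91.54777842383398), np.float64(119.37875227685105))
yellow
(np.int32(60), np.float32(69.81773), 'off', np.float32(0.076848984), 'r', np.float64(21.202872214104353), np.float64(130.0254843724668))
blue
(np.int32(10), np.float32(68.40859), 'off', np.float32(33.66813), 'r', np.float64(135.71468100552613), np.float64(148.3448233410607))
(np.int32(67), np.float32(95.58431), 'off', np.float32(1.7135053), 'r', np.float64(22.507427468956035), np.float64(129.3019255609321))
(np.int32(88), np.float32(-106.10306), 'off', np.float32(72.54093), 'r', np.float64(69.82106559262054), np.float64(133.8391931888287))
```

```bash
python3 -m jog '[[[0.03,0.03,-0.4],[0,0,0],-1],[[0.03,0.03,-0.87],[0,0,0],-1],[[0.03,0.03,-0.87],[0,0,0],-1],[[0.03,0.03,-0.87],[0,0,0],-1],[[0.03,0.03,-0.87],[0,0,0],0.5],[[0.03,0.03,-0.87],[0,0,0],1],[[0.03,0.03,-0.87],[0,0,0],1],[[0.03,0.03,-0.87],[0,0,0],1],[[0.03,0.03,-0.87],[0,0,0],1],[[0.03,0.03,-0.87],[0,0,0],1],[[0.03,0.03,-0.87],[0,0,0],1]]'
```

```text
clock: 3.1
position: [659.7, -149.7, 105.9]
ee_rot: [0.022, 1.0, -0.001, 0.001]
contact_force: [-1.6, -3.4, 6.0]
gripper_width: 24.4
grasp_force: 58.8
```

```bash
python3 -m jog '[[[0,0,0.1],[0,0,0],1],[[0,0,0.2],[0,0,0],1],[[0,0,0.29],[0,0,0],1],[[0,0,0.29],[0,0,0],1],[[0,0,0.29],[0,0,0],1]]'
```

```text
clock: 3.6
position: [659.6, -149.6, 132.9]
ee_rot: [0.022, 1.0, -0.0, 0.0]
contact_force: [1.6, -4.9, -0.6]
gripper_width: 24.5
grasp_force: 60.1
```

```bash
python3 -m jog '[[[0,0,0],[0,0,0],-1],[[0,0,0],[0,0,0],-1],[[0,0,0],[0,0,0],-1],[[0,0,0],[0,0,0],-1],[[0,0,0.6],[0,0,0],-1],[[0,0,0.6],[0,0,0],-1],[[-0.1,1,0.6],[0,0,0],-0.5],[[-0.1,1,0.6],[0,0,0],-0.5],[[-0.1,1,0.6],[0,0,0],-0.5],[[-0.1,1,0.6],[0,0,0],-0.5]]'
python3 - <<'E'
from h import *
im=dict(np.load('pics/top0.npz'));P=pts(im)
for y in range(130,200,5):
    m=(abs(P[...,1]-y)<2.5)&(P[...,0]>645)&(P[...,0]<720); q=P[m]
    print(y,q[:,2].max(), q[q[:,2]>75][:,0] if y<160 else '')
im=snap('top');P=pts(im)
for b,a,ce in blobs(colmask(im,'red'),12,200):
    q=P[b]
    if 600<np.median(q[:,0])<700:print('head',np.percentile(q[:,2],[50,80,95]),len(q))
E
```

```text
clock: 4.6
position: [649.5, -47.2, 194.1]
ee_rot: [0.021, 1.0, 0.0, 0.001]
contact_force: [1.0, -1.4, -0.9]
gripper_width: 64.7
grasp_force: 0.0
130 80.81054524295652 [672.]
135 76.34412557468914 [676.4 673.5 670.2]
140 82.08315037525335 [699.8 697.4 694.2 690.6 688.  683.9 681.8 677.8 672.7]
145 83.3801110167283 [700.4 698.4 697.4 693.6 693.8 690.8 690.5 687.4 686.8 684.9 684.3 682.4
 678.5 678.8 674.7 672.  672.8 668.8 670.4 666. ]
150 90.5717033373524 [700.  696.9 695.9 693.3 690.3 687.6 687.9 685.6 680.2 678.4 675.5 672.8
 667.9]
155 80.87434434398143 [700.6 694.3 691.9 688.5 684.5 685.  679.1 679.4 677.  675.7 673.2 672.6
 670.  667.3 667.9]
160 77.05943365927018 
165 78.75130172754507 
170 120.19718084271595 
175 116.3379527698969 
180 122.78096119676022 
185 118.12015580134361 
190 115.92952035879686 
195 77.4544585252867 
head [161.4 164.3 166.6] 78
```

```bash
python3 -m jog '[[[0.12,1,0],[0,0,0],-0.5],[[0.12,1,0],[0,0,0],-0.5],[[0.12,1,0],[0,0,0],-0.5]]' && python3 -m jog '[[[0.12,1,0],[0,0,0],-0.5],[[0.12,1,0],[0,0,0],-0.5],[[0.12,1,0],[0,0,0],-0.5],[[0.12,1,0],[0,0,0],-0.5]]'
```

```text
clock: 4.95
position: [662.3, 54.8, 193.1]
ee_rot: [0.02, 1.0, 0.0, 0.001]
contact_force: [-0.1, -0.1, -1.2]
gripper_width: 63.9
grasp_force: 0.0
clock: 5.35
position: [673.5, 151.0, 192.8]
ee_rot: [0.022, 1.0, -0.0, -0.0]
contact_force: [0.2, -0.4, 0.7]
gripper_width: 64.0
grasp_force: 0.0
```

```bash
python3 -m jog '[[[0,0.29,0],[0,0,0],-0.5],[[0,0.29,-0.5],[0,0,0],-0.5],[[0,0.29,-1],[0,0,0],-0.5],[[0,0.29,-1],[0,0,0],-0.5],[[0,0.29,-1],[0,0,0],-0.5]]' && python3 -m jog '[[[0,0,-0.03],[0,0,0],0.3],[[0,0,-0.03],[0,0,0],1],[[0,0,-0.03],[0,0,0],1],[[0,0,-0.03],[0,0,0],1],[[0,0,-0.03],[0,0,0],1],[[0,0,-0.03],[0,0,0],1],[[0,0,-0.03],[0,0,0],1]]'
```

```text
clock: 5.85
position: [673.9, 178.2, 93.7]
ee_rot: [0.023, 1.0, -0.001, -0.0]
contact_force: [0.9, 0.9, 1.1]
gripper_width: 64.4
grasp_force: 0.0
clock: 6.55
position: [674.3, 180.3, 93.0]
ee_rot: [0.022, 1.0, 0.0, 0.002]
contact_force: [-1.2, -2.2, 6.5]
gripper_width: 20.8
grasp_force: 60.9
```

```bash
python3 -m jog '[[[0,0.08,0],[0,0,0],1],[[0.01,0.16,0],[0,0,0],1],[[0.01,0.24,0],[0,0,0],1],[[0.01,0.31,0],[0,0,0],1],[[0.02,0.36,0],[0,0,0],1],[[0.02,0.37,0],[0,0,0],1],[[0.02,0.37,0],[0,0,0],1]]'
```

```text
clock: 7.25
position: [675.9, 216.1, 93.0]
ee_rot: [0.022, 1.0, -0.001, 0.001]
contact_force: [-2.5, -4.0, 7.1]
gripper_width: 20.6
grasp_force: 61.0
```

```bash
python3 -m jog '[[[0,0.02,0],[0,0,0],1],[[0,0.03,0],[0,0,0],1],[[0,0.03,0],[0,0,0],1]]'; python3 -m jog '[[[0,-0.03,0],[0,0,0],-0.5],[[0,-0.02,0],[0,0,0],-0.5],[[0,-0.02,0],[0,0,0],-0.5],[[0,-0.02,0],[0,0,0],-0.5],[[0,-0.02,0.5],[0,0,0],-0.5],[[0,-0.02,1],[0,0,0],-0.5],[[0,-0.02,1],[0,0,0],-0.5],[[0,-0.02,1],[0,0,0],-0.5]]'
python3 - <<'E'
from h import *
im=snap('top');P=pts(im);g=im['frame'].max(-1)
q=P[(g<60)&(P[...,2]>108)&(P[...,2]<120)&(abs(P[...,0]-670)<30)&(abs(P[...,1]-210)<45)];print('knob',q.mean(0),len(q))
E
```

```text
clock: 7.55
position: [675.8, 216.2, 92.9]
ee_rot: [0.022, 1.0, -0.003, 0.0]
contact_force: [-0.4, -11.6, 7.4]
gripper_width: 20.7
grasp_force: 61.1
clock: 8.35
position: [675.7, 219.3, 192.4]
ee_rot: [0.022, 1.0, 0.001, 0.002]
contact_force: [-0.8, -0.4, -0.9]
gripper_width: 64.2
grasp_force: 0.0
knob [674.  215.9 114. ] 51
```

```bash
for i in 1; do python3 -m jog '[[[-0.05,-0.92,0],[0,0,0],1],[[-0.05,-0.92,0],[0,0,0],1],[[-0.05,-0.92,0],[0,0,0],1]]' >/dev/null; python3 -m jog '[[[-0.04,-0.92,0],[0,0,0],1],[[-0.04,-0.92,0],[0,0,0],1],[[-0.04,-0.92,0],[0,0,0],1]]' >/dev/null;  python3 -m jog '[[[-0.04,-0.92,0],[0,0,0],1],[[-0.04,-0.92,0],[0,0,0],1],[[-0.04,-0.92,0],[0,0,0],1]]' >/dev/null; python3 -m jog '[[[-0.04,-0.92,0],[0,0,0],1],[[-0.04,-0.92,0],[0,0,0],1],[[-0.04,-0.92,0],[0,0,0],1],[[-0.04,-0.92,0],[0,0,0],1]]'; done
```

```text
clock: 9.7
position: [658.0, -149.4, 188.8]
ee_rot: [0.023, 1.0, 0.0, -0.001]
contact_force: [-0.0, -0.3, -1.1]
gripper_width: -0.2
grasp_force: 0.0
```

```bash
python3 -m jog '[[[0,0,-0.2],[0,0,0],1],[[0,0,-0.28],[0,0,0],1],[[0,0,-0.36],[0,0,0],1],[[0,0,-0.44],[0,0,0],1],[[0,0,-0.5],[0,0,0],1],[[0,0,-0.5],[0,0,0],1]]'
```

```text
clock: 10.3
position: [658.3, -148.1, 140.1]
ee_rot: [0.021, 1.0, 0.0, -0.0]
contact_force: [0.1, 0.7, -0.0]
gripper_width: 0.1
grasp_force: 0.0
```

```bash
python3 -m jog '[[[0,0,-0.03],[0,0,0],1],[[0,0,-0.06],[0,0,0],1],[[0,0,-0.06],[0,0,0],1]]'
python3 - <<'E'
from h import *
snap('side','side1.png');im=snap('top');P=pts(im)
im=snap('side')
r=im['frame'][180:280,140:300];cv2.imwrite('pics/c2.png',cv2.resize(r,None,fx=5,fy=5)[:,:,::-1])
E
```

```text
clock: 10.6
position: [658.8, -148.7, 136.0]
ee_rot: [0.022, 1.0, 0.0, 0.001]
contact_force: [-2.9, 4.5, 7.2]
gripper_width: 0.2
grasp_force: 3.7
```

View pics/c2.png

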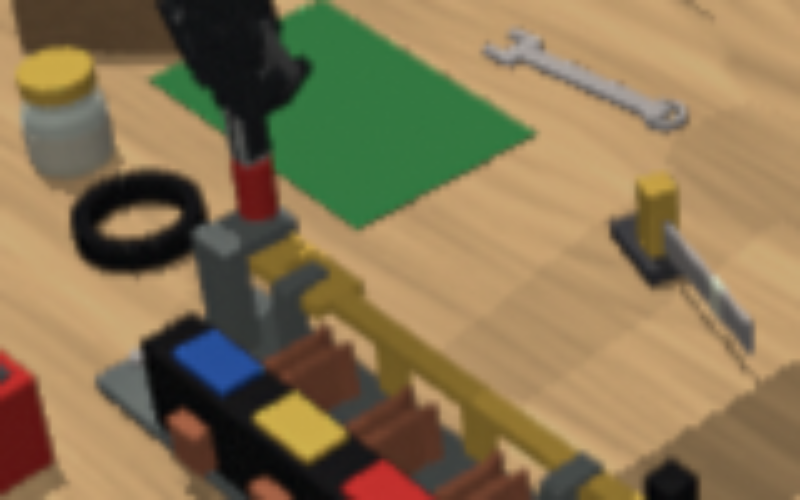

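The crop shows the gripper on the red head at about (255,190), with the head almost touching the bracket. The bar tabs are now beside the mouths. I'll press a little further to confirm the pin is home.

```bash
python3 -m jog '[[[0,0,-0.03],[0,0,0],1],[[0,0,-0.05],[0,0,0],1],[[0,0,-0.05],[0,0,0],1]]';  python3 -m jog '[[[0,0,0.5],[0,0,0],1],[[0,0,0.9],[0,0,0],1],[[-0.9,0.5,0.9],[0,0,0],-0.3],[[-0.9,0.5,0.9],[0,0,0],-0.3],[[-0.9,0.5,0.9],[0,0,0],-0.3]]'
python3 - <<'E'
from h import *
im=snap('top');P=pts(im);np.savez('pics/top1.npz',**im)
for b,a,ce in blobs(colmask(im,'red'),12,200):
    q=P[b]
    if 600<np.median(q[:,0])<700:print('head',np.percentile(q[:,2],[50,80,95]),len(q))
for c in('red','yellow','blue'):gauge(im,c)
E
```

```text
clock: 11.05
position: [658.9, -148.9, 135.7]
ee_rot: [0.021, 1.0, -0.001, 0.002]
contact_force: [-8.5, 6.2, 23.6]
gripper_width: 0.1
grasp_force: 11.1
clock: 11.55
position: [562.1, -98.0, 218.4]
ee_rot: [0.021, 1.0, 0.001, -0.003]
contact_force: [1.5, 0.2, 0.8]
gripper_width: 43.2
grasp_force: 0.0
red handle [425.  215.6] 56 blade n 140 ang deg -140.17184572636918 reach 134.61798456602978
few blade yellow [447.4 -14.1]
blue handle [529.2 318.7] 46 blade n 221 ang deg 16.22521940629005 reach 134.96597661881543
```

```bash
python3 -m jog '[[[-0.9,0.7,0],[0,0,0.6],-0.3],[[-0.9,0.7,0],[0,0,0.6],-0.3],[[-0.9,0.7,0],[0,0,0.6],-0.3],[[-0.9,0.7,0],[0,0,0.6],-0.3],[[-0.9,0.7,-0.5],[0,0,0.6],-0.3],[[-0.9,0.7,-0.8],[0,0,0.6],-0.3],[[-0.9,0.7,-0.8],[0,0,0.6],-0.3],[[-0.9,0.7,-0.8],[0,0,0.6],-0.3],[[-0.9,0.7,-0.8],[0,0,0.6],-0.3],[[-0.9,0.7,-0.8],[0,0,0.6],-0.3]]'
python3 - <<'E'
from h import *
im=snap('top');P=pts(im)
gauge(im,'yellow');print(*gang(im,'yellow',(447.2,-13.7)),sep='\n')
im=snap('side');gauge(im,'yellow');print(*gang(im,'yellow',(447.2,-13.7)),sep='\n')
r=im['frame'][150:320,140:400];cv2.imwrite('pics/c3.png',cv2.resize(r,None,fx=3,fy=3)[:,:,::-1])
E
```

```text
clock: 12.6
position: [479.4, -29.7, 139.1]
ee_rot: [-0.57, 0.822, -0.0, 0.0]
contact_force: [0.6, -0.2, 0.5]
gripper_width: 55.2
grasp_force: 0.0
(np.int32(9), np.float32(98.31082), 'off', np.float32(15.91937), 'r', np.float64(31.81805149251524), np.float64(47.91066604978332))
(np.int32(72), np.float32(-81.949715), 'off', np.float32(-100.060555), 'r', np.float64(105.04074319719149), np.float64(149.98430544940263))
(np.int32(112), np.float32(65.787224), 'off', np.float32(4.3423843), 'r', np.float64(23.539379325672407), np.float64(147.06588897768583))
```

View pics/c3.png

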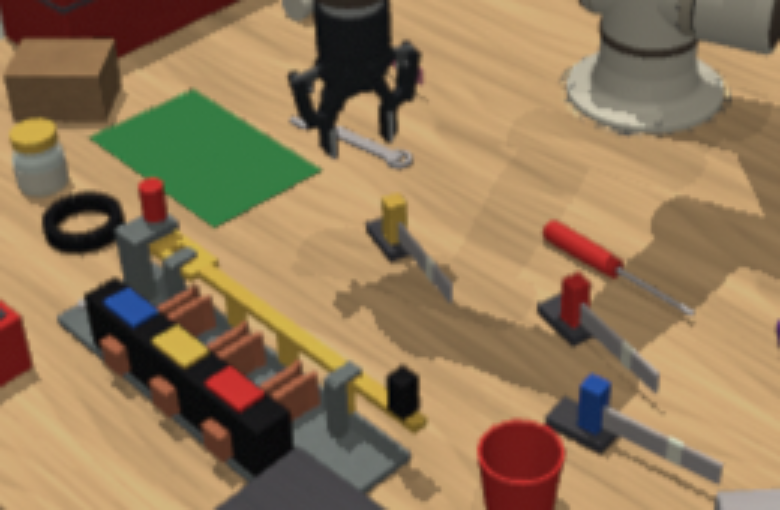

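```bash
python3 -m jog '[[[-0.28,0.15,0],[0,0,0],-0.3],[[-0.28,0.15,0],[0,0,0],-0.3],[[-0.28,0.15,-0.4],[0,0,0],-0.3],[[-0.28,0.15,-0.4],[0,0,0],-0.3],[[-0.28,0.15,-0.4],[0,0,0],-0.3]]'
```

```text
clock: 13.2
position: [450.5, -14.9, 99.4]
ee_rot: [-0.57, 0.822, -0.0, -0.001]
contact_force: [0.7, 0.2, -0.3]
gripper_width: 55.7
grasp_force: 0.0
```

```bash
python3 -m jog '[[[-0.03,0.01,0],[0,0,0],-0.3],[[-0.03,0.01,-0.4],[0,0,0],-0.3],[[-0.03,0.01,-0.71],[0,0,0],-0.3],[[-0.03,0.01,-0.71],[0,0,0],-0.3],[[-0.03,0.01,-0.71],[0,0,0],0.3],[[-0.03,0.01,-0.71],[0,0,0],1],[[-0.03,0.01,-0.71],[0,0,0],1],[[-0.03,0.01,-0.71],[0,0,0],1],[[-0.03,0.01,-0.71],[0,0,0],1],[[-0.03,0.01,-0.71],[0,0,0],1],[[-0.03,0.01,-0.71],[0,0,0],1]]'
```

```text
clock: 14.3
position: [448.6, -13.3, 30.1]
ee_rot: [-0.57, 0.822, -0.001, 0.002]
contact_force: [-1.7, 0.7, 7.3]
gripper_width: 21.3
grasp_force: 60.6
```

```bash
python3 -m jog '[[[0,0,0.2],[0,0,0],1],[[0,0,0.4],[0,0,0],1],[[0.52,0.36,0.4],[0,0,-0.6],1],[[0.52,0.36,0.4],[0,0,-0.6],1],[[0.52,0.36,0.4],[0,0,-0.6],1],[[0.52,0.36,0.4],[0,0,-0.6],1],[[0.52,0.36,0.4],[0,0,-0.6],1],[[0.52,0.36,0.4],[0,0,-0.6],1],[[0.52,0.36,0.4],[0,0,-0.6],1],[[0.52,0.36,0.4],[0,0,-0.6],1],[[0.52,0.36,0.4],[0,0,-0.6],1],[[0.52,0.36,0.4],[0,0,-0.6],1],[[0.52,0.36,0.4],[0,0,-0.6],1]]'
python3 - <<'E'
from h import *
im=snap('top');p=read_state()['position'];print(p)
print(*gang(im,'yellow',p[:2],p[2]-30),sep='\n')
r=im['frame'][95:225,195:355];cv2.imwrite('pics/c4.png',cv2.resize(r,None,fx=4.5,fy=4.5)[:,:,::-1])
E
```

```text
clock: 15.6
position: [499.1, 22.3, 68.6]
ee_rot: [0.022, 1.0, 0.0, 0.0]
contact_force: [-0.7, 0.1, -1.7]
gripper_width: 21.0
grasp_force: 59.5
[499.1  22.3  68.5]
(np.int32(14), np.float32(-91.45861), 'off', np.float32(-137.37048), 'r', np.float64(138.36748876931108), np.float64(147.70120878698128))
(np.int32(12), np.float32(-61.59198), 'off', np.float32(107.4003), 'r', np.float64(119.61712202472667), np.float64(128.50372963484006))
(np.int32(58), np.float32(22.479088), 'off', np.float32(134.2825), 'r', np.float64(131.85653351691235), np.float64(149.8644251799762))
(np.int32(8), np.float32(178.6168), 'off', np.float32(-16.761257), 'r', np.float64(28.93043432224306), np.float64(46.871571282180454))
```

View pics/c4.png

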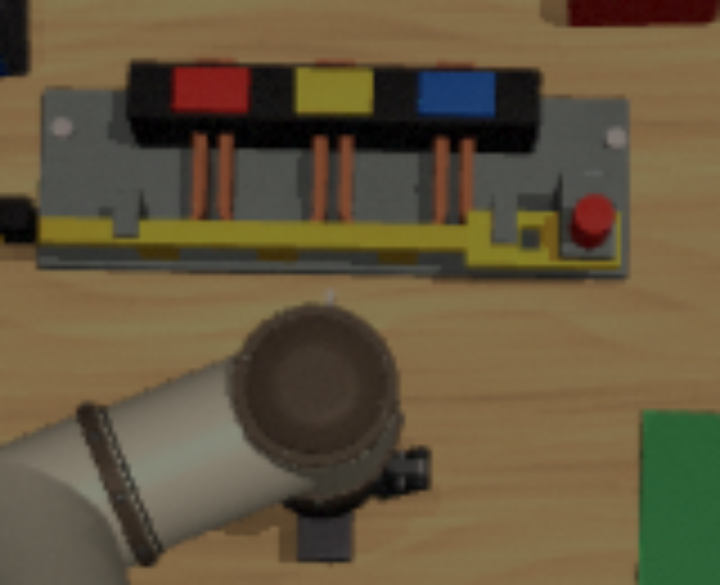

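Run:
```python
from h import *
im=dict(np.load('pics/top1.npz'));P=pts(im)
u=np.array([268.3]);v=np.array([160.8]);print('tip',ray(im,u,v,80.))
h=cv2.cvtColor(im['frame'],cv2.COLOR_RGB2HSV).astype(int)
im0=dict(np.load('pics/top0.npz'));P0=pts(im0);h=cv2.cvtColor(im0['frame'],cv2.COLOR_RGB2HSV).astype(int)
m=(h[...,0]>3)&(h[...,0]<14)&(h[...,1]>90)&(P0[...,0]>685)&(P0[...,0]<732)&(P0[...,1]>-100)&(P0[...,1]<130)&(P0[...,2]>25)&(P0[...,2]<62)
vv,uu=np.nonzero(m); Q=ray(im0,uu,vv,52.)
O=np.array([675.6,15.1]);c,s=np.cos(.043),np.sin(.043)
L=(Q[:,:2]-O)@np.array([[c,s],[-s,c]])
for g in(80,0,-80):
    q=L[abs(L[:,1]-g)<22];k=q[:,1]
    print(g,len(q),'y range pct',np.percentile(k,[0,5,25,50,75,95,100]),'mean',k.mean(), 'lo',k[k<np.median(k)].mean(),k[k>np.median(k)].mean())
im=snap('side');p=read_state()['position'];print(*gang(im,'yellow',p[:2],p[2]-30),sep='\n')
r=im['frame'][180:310,180:340];cv2.imwrite('pics/c5.png',cv2.resize(r,None,fx=4.5,fy=4.5)[:,:,::-1])
```

```text
tip [[622.3  16.1  80. ]]
80 91 y range pct [66.5 66.9 70.1 84.2 87.8 91.  91.4] mean 78.9916377519023 lo 70.02430248038925 87.84254334215423
0 81 y range pct [-12.9 -12.6  -7.5   4.6   7.9  10.9  11.2] mean 0.3981171770337083 lo -7.508094426092844 8.199652650802458
-80 88 y range pct [-90.5 -90.3 -87.3 -84.1 -72.3 -69.3 -66.9] mean -79.9090999442352 lo -87.5109920265094 -72.30720786196099
(np.int32(8), np.float32(-134.56499), 'off', np.float32(-29.908794), 'r', np.float64(107.14838094390669), np.float64(124.91471040978912))
(np.int32(110), np.float32(3.832198), 'off', np.float32(-3.3682091), 'r', np.float64(22.62873656117592), np.float64(138.93541261035938))
```

View pics/c5.png

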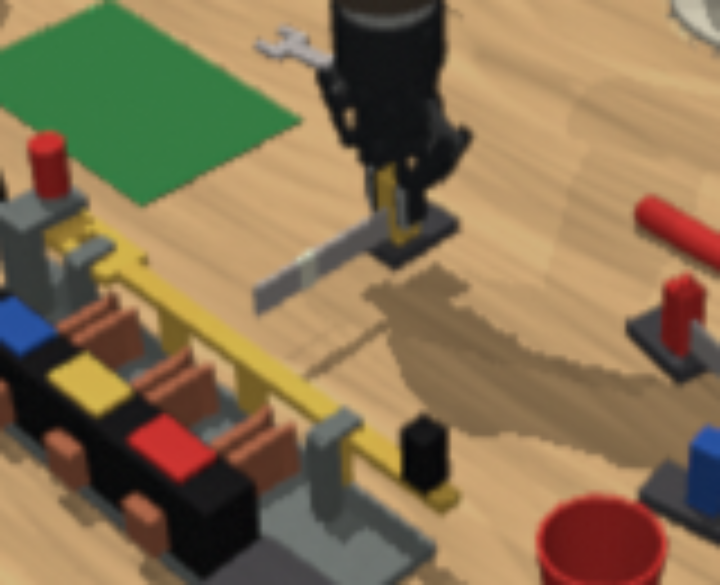

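```bash
python3 -m jog '[[[0,0.01,-0.2],[0,0,0],1],[[0,0.01,-0.39],[0,0,0],1],[[0,0.01,-0.39],[0,0,0],1],[[0.15,0.0,-0.39],[0,0,0],1],[[0.3,-0.01,-0.39],[0,0,0],1],[[0.45,-0.01,-0.39],[0,0,0],1],[[0.55,-0.02,-0.39],[0,0,0],1],[[0.65,-0.02,-0.39],[0,0,0],1],[[0.65,-0.02,-0.39],[0,0,0],1]]'
```

```text
clock: 16.6
position: [565.4, 20.3, 29.2]
ee_rot: [0.022, 1.0, 0.0, 0.0]
contact_force: [-0.1, -0.2, -1.5]
gripper_width: 21.4
grasp_force: 62.6
```

```bash
python3 -m jog '[[[0.1,0,0],[0,0,0],1],[[0.2,-0.01,0],[0,0,0],1],[[0.26,-0.01,0],[0,0,0],1],[[0.26,-0.01,0],[0,0,0],1],[[0.26,-0.01,0],[0,0,0],1]]'
python3 - <<'E'
from h import *
im=snap('side');np.savez('pics/s2.npz',**im)
r=im['frame'][180:310,180:340];cv2.imwrite('pics/c6.png',cv2.resize(r,None,fx=4.5,fy=4.5)[:,:,::-1])
# white band: bright low-sat pixels near the yellow gap plane y=0 of the switch
f=im['frame'].astype(int)
E
```

```text
clock: 17.1
position: [590.0, 19.2, 29.1]
ee_rot: [0.022, 1.0, -0.0, -0.0]
contact_force: [-0.2, -0.9, -2.7]
gripper_width: 21.3
grasp_force: 62.6
```

View pics/c6.png

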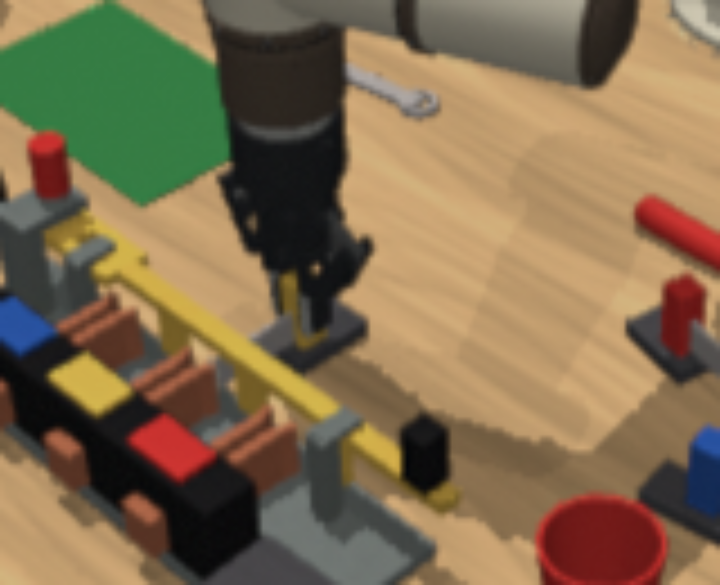

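```bash
python3 -m jog '[[[0,0,0.01],[0,0,0],-0.3],[[0,0,0.01],[0,0,0],-0.3],[[0,0,0.01],[0,0,0],-0.3],[[0,0,0.01],[0,0,0],-0.3],[[0,0,0.4],[0,0,0],-0.3],[[0,0,0.9],[0,0,0],-0.3],[[-0.5,0.5,1],[0,0,0],-0.3],[[-0.95,1,1],[0,0,0.3],-0.3],[[-0.95,1,1],[0,0,0.3],-0.3],[[-0.95,1,1],[0,0,0.3],-0.3],[[-0.95,1,1],[0,0,0.3],-0.3]]'
python3 - <<'E'
from h import *
im=snap('top')
for c in('yellow','red','blue'):gauge(im,c)
for c,h in(('yellow',(590,19)),('red',(424.8,215.5)),('blue',(529.1,318.7))):
    print(c,*[o for o in gang(im,c,h) if abs(o[3])<10],sep='\n')
E
```

```text
clock: 18.25
position: [494.5, 120.4, 130.0]
ee_rot: [-0.279, 0.96, 0.0, 0.001]
contact_force: [0.4, 0.1, -0.4]
gripper_width: 55.3
grasp_force: 0.0
yellow handle [588.   20.4] 42 blade n 126 ang deg -2.3980230283816018 reach 134.90785051455185
red handle [424.6 215.3] 60 blade n 88 ang deg -147.31596603156925 reach 134.9451651365076
yellow
(np.int32(21), np.float32(-6.9172454), 'off', np.float32(9.713034), 'r', np.float64(95.4043743216109), np.float64(126.08849158130997))
(np.int32(29), np.float32(-2.0788314), 'off', np.float32(1.3383367), 'r', np.float64(22.45013388678317), np.float64(67.94948636138015))
red
(np.int32(15), np.float32(74.53712), 'off', np.float32(-0.23271656), 'r', np.float64(20.780194200333987), np.float64(47.892623324579084))
blue
```

```bash
python3 -m jog '[[[-0.7,0.95,0],[0,0,0.345],-0.3],[[-0.7,0.95,0],[0,0,0.345],-0.3],[[-0.7,0.95,0],[0,0,0.345],-0.3],[[-0.7,0.95,0],[0,0,0.345],-0.3],[[-0.7,0.95,0],[0,0,0.345],-0.3],[[-0.7,0.95,0],[0,0,0.345],-0.3],[[-0.7,0.95,-0.3],[0,0,0.345],-0.3],[[-0.7,0.95,-0.3],[0,0,0.345],-0.3],[[-0.7,0.95,-0.3],[0,0,0.345],-0.3]]'
python3 - <<'E'
from h import *
for n in('top','side'):
    im=snap(n)
    for c in('yellow','red','blue'):gauge(im,c)
    for c,h in(('red',(424.8,215.5)),('blue',(529.1,318.7))):
        print(c,*[o for o in gang(im,c,h) if abs(o[3])<10],sep='\n')
print(read_state()['ee_rot']*1000)
E
```

```text
clock: 19.2
position: [425.3, 213.8, 99.3]
ee_rot: [-0.595, 0.803, -0.0, -0.001]
contact_force: [-0.4, 1.3, 0.3]
gripper_width: 55.4
grasp_force: 0.0
yellow handle [587.8  20.3] 43 blade n 137 ang deg -2.211065736495323 reach 134.99165728103324
blue handle [530.6 319.7] 39 blade n 164 ang deg 94.4002800194012 reach 134.3675212410092
red
blue
(np.int32(70), np.float32(95.54374), 'off', np.float32(1.3710485), 'r', np.float64(22.507427468956035), np.float64(129.3019255609321))
red handle [426.2 217.4] 50 blade n 260 ang deg 74.74198861948354 reach 134.64959840647128
blue handle [531.2 320.5] 63 blade n 661 ang deg 13.039964173481009 reach 134.6040959470969
red
(np.int32(109), np.float32(68.10573), 'off', np.float32(7.847431), 'r', np.float64(20.88295674020851), np.float64(143.70768437106474))
blue
(np.int32(182), np.float32(91.82297), 'off', np.float32(-2.4954052), 'r', np.float64(20.062742539706058), np.float64(134.63985637541128))
[-596.   803.    -0.1    0.8]
```

```bash
python3 -m jog '[[[0,0.02,-0.4],[0,0,0.007],-0.3],[[0,0.02,-0.7],[0,0,0.007],-0.3],[[0,0.02,-0.7],[0,0,0.007],-0.3],[[0,0.02,-0.7],[0,0,0.007],-0.3],[[0,0.02,-0.7],[0,0,0.007],0.3],[[0,0.02,-0.7],[0,0,0.007],1],[[0,0.02,-0.7],[0,0,0.007],1],[[0,0.02,-0.7],[0,0,0.007],1],[[0,0.02,-0.7],[0,0,0.007],1],[[0,0.02,-0.7],[0,0,0.007],1],[[0,0.02,-0.7],[0,0,0.007],1]]'; python3 -c "
from bench import *;print(read_state()['ee_rot'])"
```

```text
clock: 20.4
position: [426.0, 217.0, 30.8]
ee_rot: [-0.603, 0.798, 0.0, 0.001]
contact_force: [-1.9, 0.2, 6.2]
gripper_width: 21.0
grasp_force: 59.1
[-6.02569141e-01  7.98065431e-01  6.72108883e-05  1.41174556e-03]
```

```bash
python3 -m jog '[[[0,0,0.2],[0,0,0],1],[[0,-0.3,0.4],[0,0,0],1],[[0,-0.7,0.4],[0,0,-0.05],1],[[0.4,-1,0.4],[0,0,-0.638],1],[[0.78,-1,0.4],[0,0,-0.638],1],[[0.78,-1,0.4],[0,0,-0.638],1],[[0.78,-1,0.4],[0,0,-0.638],1],[[0.78,-1,0.4],[0,0,-0.638],1],[[0.78,-1,0.4],[0,0,-0.638],1],[[0.78,-1,0.4],[0,0,-0.638],1],[[0.78,-1,0.4],[0,0,-0.638],1],[[0.78,-1,0.4],[0,0,-0.638],1],[[0.78,-1,0.4],[0,0,-0.638],1],[[0.78,-1,0.4],[0,0,-0.638],1]]' && python3 -m jog '[[[0,-0.15,0],[0,0,0],1],[[0,-0.15,0],[0,0,0],1],[[0,-0.15,-0.2],[0,0,0],1],[[0,-0.15,-0.2],[0,0,0],1]]'
python3 - <<'E'
from h import *
r=read_state();p=r['position'];print(r['ee_rot'][:2]*1000)
v,u=np.indices((420,560))
for n in('top','side'):
    im=snap(n);print(*[o for o in gang(im,'red',p[:2],p[2]-31)if abs(o[3])<12],sep='\n')
E
```

```text
clock: 21.8
position: [503.0, 116.2, 69.3]
ee_rot: [0.021, 1.0, 0.0, -0.0]
contact_force: [0.5, 0.1, -1.5]
gripper_width: 21.6
grasp_force: 59.4
clock: 22.2
position: [501.5, 100.0, 47.6]
ee_rot: [0.022, 1.0, -0.001, -0.002]
contact_force: [-1.0, 1.0, -1.2]
gripper_width: 21.4
grasp_force: 59.4
[ 22.2 999.7]

(np.int32(130), np.float32(1.6368192), 'off', np.float32(-1.8007075), 'r', np.float64(20.956003239033084), np.float64(139.65371341828222))
```

```bash
python3 -m jog '[[[0,0.02,-0.18],[0,0,0],1],[[0,0.02,-0.18],[0,0,0],1],[[0.2,0.01,-0.18],[0,0,0],1],[[0.4,0.0,-0.18],[0,0,0],1],[[0.5,0,-0.18],[0,0,0],1],[[0.6,0,-0.18],[0,0,0],1],[[0.7,-0.01,-0.18],[0,0,0],1],[[0.7,-0.01,-0.18],[0,0,0],1]]'
```

```text
clock: 23.1
position: [574.3, 100.3, 31.5]
ee_rot: [0.022, 1.0, 0.0, 0.0]
contact_force: [0.6, -0.6, -2.1]
gripper_width: 21.0
grasp_force: 59.8
```

```bash
python3 -m jog '[[[0.07,-0.01,-0.01],[0,0,0],1],[[0.14,-0.02,-0.01],[0,0,0],1],[[0.2,-0.02,-0.01],[0,0,0],1],[[0.2,-0.02,-0.01],[0,0,0],1],[[0.2,-0.02,-0.01],[0,0,0],1]]'
python3 -m jog '[[[0,0,0],[0,0,0],-0.3],[[0,0,0],[0,0,0],-0.3],[[0,0,0],[0,0,0],-0.3],[[0,0,0],[0,0,0],-0.3],[[0,0,0.4],[0,0,0],-0.3],[[0,0,0.9],[0,0,0],-0.3],[[-0.5,0.5,1],[0,0,0],-0.3],[[-0.6,1,1],[0,0,0.4],-0.3],[[-0.6,1,1],[0,0,0.4],-0.3],[[-0.6,1,1],[0,0,0.4],-0.3],[[-0.6,1,1],[0,0,0.4],-0.3],[[-0.6,1,1],[0,0,0.4],-0.3]]'
python3 - <<'E'
from h import *
for n in('top','side'):
    im=snap(n)
    for c in('yellow','red','blue'):gauge(im,c)
    print(*[o for o in gang(im,'blue',(529.1,318.7)) if abs(o[3])<10],sep='\n')
E
```

```text
clock: 23.6
position: [594.1, 98.3, 30.8]
ee_rot: [0.021, 1.0, 0.0, 0.001]
contact_force: [0.8, -1.7, 1.8]
gripper_width: 21.4
grasp_force: 60.4
clock: 24.8
position: [532.9, 198.7, 130.3]
ee_rot: [-0.349, 0.937, 0.0, 0.0]
contact_force: [-0.9, -0.7, 0.2]
gripper_width: 55.4
grasp_force: 0.0
yellow handle [587.7  20.3] 43 blade n 196 ang deg 22.2576943542236 reach 134.55948746513195
red handle [591.1  98.3] 55 blade n 186 ang deg -6.952965484999679 reach 134.35600982730782

red handle [594.5 100.6] 54 blade n 444 ang deg -35.14482193605549 reach 134.86711041621643
blue handle [531.9 321.1] 56 blade n 472 ang deg 96.02862431252123 reach 134.75690042200245
(np.int32(217), np.float32(87.315765), 'off', np.float32(7.0588365), 'r', np.float64(20.062742539706058), np.float64(149.84509329819855))
```

```bash
python3 -m jog '[[[-0.03,1,0],[0,0,0.456],-0.3],[[-0.03,1,0],[0,0,0.456],-0.3],[[-0.03,1,0],[0,0,0.456],-0.3],[[-0.03,1,0],[0,0,0.456],-0.3],[[-0.03,1,0],[0,0,0.456],-0.3],[[-0.03,1,0],[0,0,0.456],-0.3],[[-0.03,1,0],[0,0,0.456],-0.3],[[-0.03,1,0],[0,0,0.456],-0.3]]' >/dev/null&& python3 -m jog '[[[0,0.2,-0.15],[0,0,0],-0.3],[[0,0.2,-0.3],[0,0,0],-0.3],[[0,0.2,-0.3],[0,0,0],-0.3]]'
python3 - <<'E'
from h import *
for n in('top','side'):
    im=snap(n)
    gauge(im,'blue')
    print(*[o for o in gang(im,'blue',(529.1,318.7)) if abs(o[3])<10],sep='\n')
r=im['frame'][180:330,180:400];cv2.imwrite('pics/c7.png',cv2.resize(r,None,fx=3.5,fy=3.5)[:,:,::-1])
E
```

```text
clock: 26.0
position: [528.9, 317.5, 98.0]
ee_rot: [0.737, -0.675, -0.0, 0.002]
contact_force: [-0.8, -0.6, -0.5]
gripper_width: 55.3
grasp_force: 0.0
blue handle [530.1 315.2] 30 blade n 101 ang deg 18.771404538526482 reach 134.35011043281244
(np.int32(21), np.float32(92.43823), 'off', np.float32(-0.96012735), 'r', np.float64(66.79757265798912), np.float64(96.35949251932962))
blue handle [531.7 320.2] 60 blade n 477 ang deg 20.198444941723864 reach 134.64208426544633
(np.int32(190), np.float32(86.35656), 'off', np.float32(8.230515), 'r', np.float64(20.062742539706058), np.float64(149.84509329819855))
```

View pics/c7.png

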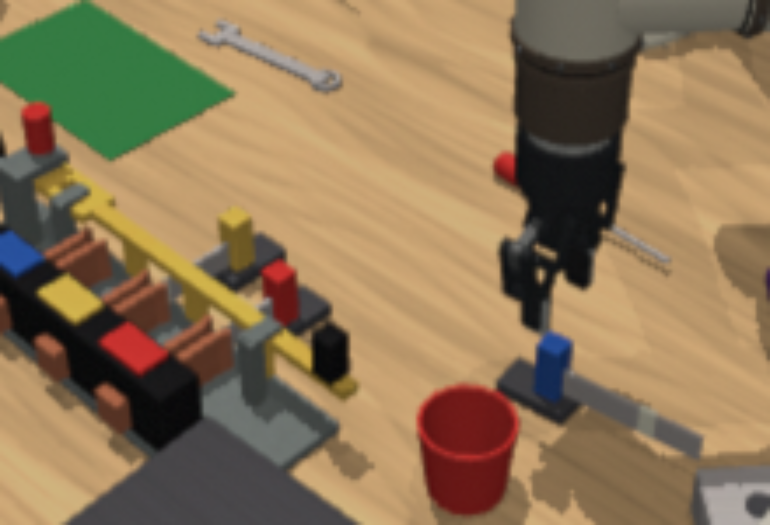

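```bash
python3 -m jog '[[[0.01,0.02,-0.4],[0,0,0.004],-0.3],[[0.01,0.02,-0.68],[0,0,0.004],-0.3],[[0.01,0.02,-0.68],[0,0,0.004],-0.3],[[0.01,0.02,-0.68],[0,0,0.004],-0.3],[[0.01,0.02,-0.68],[0,0,0.004],0.3],[[0.01,0.02,-0.68],[0,0,0.004],1],[[0.01,0.02,-0.68],[0,0,0.004],1],[[0.01,0.02,-0.68],[0,0,0.004],1],[[0.01,0.02,-0.68],[0,0,0.004],1],[[0.01,0.02,-0.68],[0,0,0.004],1],[[0.01,0.02,-0.68],[0,0,0.004],1]]'; python3 -c "
from bench import *;print(read_state()['ee_rot']*1000)"
```

```text
clock: 27.2
position: [531.9, 320.9, 34.3]
ee_rot: [0.741, -0.671, 0.0, -0.001]
contact_force: [-2.0, 0.0, 6.0]
gripper_width: 20.9
grasp_force: 59.6
[ 7.41485683e+02 -6.70967276e+02  2.79283629e-01 -1.34859819e+00]
```

```bash
python3 -m jog '[[[0,0,0.5],[0,0,0],1],[[0,0,1],[0,0,0],1],[[0,0,1],[0,0,0],1],[[-0.1,-1,1],[0,0,-0.4],1],[[-0.1,-1,1],[0,0,-0.4],1],[[-0.1,-1,1],[0,0,-0.4],1],[[-0.1,-1,1],[0,0,-0.4],1],[[-0.1,-1,1],[0,0,-0.4],1],[[-0.1,-1,1],[0,0,-0.4],1],[[-0.1,-1,1],[0,0,-0.4],1]]' >/dev/null&& python3 -m jog '[[[-0.1,-1,0],[0,0,-0.418],1],[[-0.1,-1,0],[0,0,-0.418],1],[[-0.1,-1,0],[0,0,-0.418],1],[[-0.1,-1,0],[0,0,-0.418],1],[[-0.1,-1,0],[0,0,-0.418],1],[[-0.1,-1,0],[0,0,-0.418],1],[[-0.1,-1,0],[0,0,-0.418],1],[[-0.1,-1,0],[0,0,-0.418],1]]' && python3 -m jog '[[[-0.1,-1,0],[0,0,0],1],[[-0.1,-1,0],[0,0,0],1],[[-0.1,-1,0],[0,0,0],1],[[-0.1,-1,0],[0,0,0],1]]'
```

```text
clock: 29.0
position: [511.0, 120.2, 132.1]
ee_rot: [0.02, 1.0, -0.0, -0.0]
contact_force: [-0.2, 0.0, -2.3]
gripper_width: 21.2
grasp_force: 60.1
clock: 29.4
position: [501.1, 19.3, 132.3]
ee_rot: [0.022, 1.0, 0.0, 0.0]
contact_force: [0.2, 1.6, -1.6]
gripper_width: 21.1
grasp_force: 60.5
```

```bash
python3 -m jog '[[[-0.04,-0.76,0],[0,0,0],1],[[-0.04,-0.76,0],[0,0,0],1],[[-0.04,-0.76,0],[0,0,0],1],[[-0.04,-0.76,-0.4],[0,0,0],1],[[-0.04,-0.76,-0.8],[0,0,0],1],[[-0.04,-0.76,-0.8],[0,0,0],1],[[-0.04,-0.76,-0.8],[0,0,0],1]]'
python3 - <<'E'
from h import *
r=read_state();p=r['position'];print(r['ee_rot'][:2]*1000)
for n in('top','side'):
    im=snap(n);print(*[o for o in gang(im,'blue',p[:2],p[2]-34)if abs(o[3])<12],sep='\n')
E
```

```text
clock: 30.1
position: [498.0, -54.8, 52.6]
ee_rot: [0.02, 1.0, -0.0, -0.0]
contact_force: [-0.1, -0.3, -1.8]
gripper_width: 21.0
grasp_force: 60.7
[ 20.  999.8]

(np.int32(101), np.float32(3.291813), 'off', np.float32(-2.9533165), 'r', np.float64(20.598288035800735), np.float64(138.319161451818))
```

```bash
python3 -m jog '[[[0,-0.02,-0.1],[0,0,0],1],[[0,-0.02,-0.18],[0,0,0],1],[[0,-0.02,-0.18],[0,0,0],1],[[0.2,-0.03,-0.18],[0,0,0],1],[[0.4,-0.04,-0.18],[0,0,0],1],[[0.5,-0.04,-0.18],[0,0,0],1],[[0.6,-0.05,-0.18],[0,0,0],1],[[0.7,-0.05,-0.18],[0,0,0],1],[[0.7,-0.05,-0.18],[0,0,0],1]]'
```

```text
clock: 31.1
position: [568.6, -60.7, 34.3]
ee_rot: [0.022, 1.0, 0.0, 0.001]
contact_force: [-0.8, -0.4, -2.7]
gripper_width: 21.5
grasp_force: 61.5
```

```bash
python3 -m jog '[[[0.07,0,0],[0,0,0],1],[[0.14,0,0],[0,0,0],1],[[0.2,0,0],[0,0,0],1],[[0.2,0,0],[0,0,0],1],[[0.2,0,0],[0,0,0],1]]'
python3 -m jog '[[[0,0,0],[0,0,0],-0.3],[[0,0,0],[0,0,0],-0.3],[[0,0,0],[0,0,0],-0.3],[[0,0,0],[0,0,0],-0.3],[[0,0,0.4],[0,0,0],-0.3],[[0,0,0.9],[0,0,0],-0.3],[[-0.5,-0.5,1],[0,0,0],-0.3],[[-1,-0.7,1],[0,0,0],-0.3],[[-1,-0.7,1],[0,0,0],-0.3],[[-1,-0.7,1],[0,0,0],-0.3]]'
python3 - <<'E'
from h import *
for n in('top','side'):
    im=snap(n)
    for c in('yellow','red','blue'):gauge(im,c)
r=im['frame'][180:330,180:400];cv2.imwrite('pics/c8.png',cv2.resize(r,None,fx=3.5,fy=3.5)[:,:,::-1])
E
```

```text
clock: 31.6
position: [587.5, -60.7, 34.2]
ee_rot: [0.022, 1.0, 0.0, 0.0]
contact_force: [0.4, -0.6, -1.8]
gripper_width: 21.0
grasp_force: 61.5
clock: 32.6
position: [484.1, -131.9, 134.9]
ee_rot: [0.023, 1.0, 0.0, -0.0]
contact_force: [0.8, 0.3, -0.4]
gripper_width: 55.9
grasp_force: 0.0
red handle [611.8  97.7] 56 blade n 243 ang deg -7.372664608388119 reach 134.8521635443748
red handle [613.1 100.2] 57 blade n 452 ang deg -42.04441807162022 reach 134.45005759791712
blue handle [585.6 -56.6] 42 blade n 400 ang deg 32.19375476477193 reach 134.95347766825756
```

View pics/c8.png

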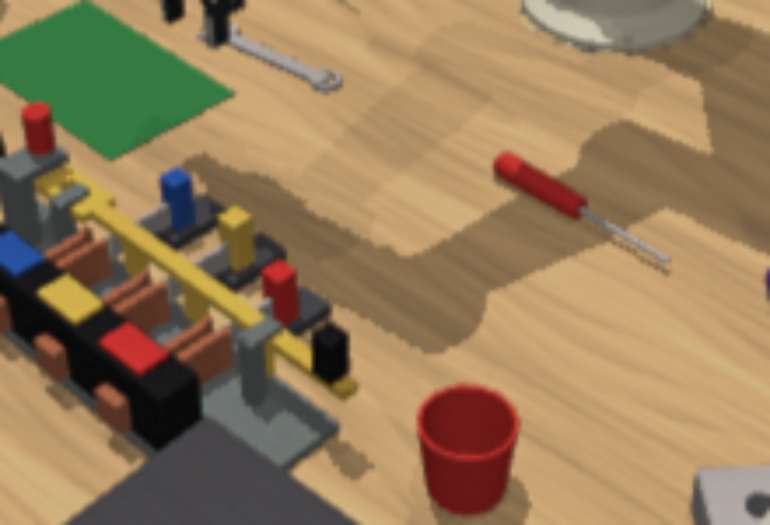

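Run:
```python
from h import *
im=snap('side')
for x,y in((592,98),(612,98),(588,20)):
    p=np.array(im['R'])@[x,y,66]+im['t'];u=p[:2]/p[2]*im['fx']+[im['cx'],im['cy']];print((u-[180,180])*3.5)
im=snap('top');P=pts(im);f=im['frame']
for b,a,ce in blobs(colmask(im,'blue'),12,200)+blobs(colmask(im,'yellow'),5,400):
    q=P[b];print(ce,a,np.median(q,0))
r=f[95:225,195:355];cv2.imwrite('pics/c9.png',cv2.resize(r,None,fx=4.5,fy=4.5)[:,:,::-1])
```

```text
[293.7 261.5]
[276.7 273.5]
[232.3 219.5]
[178.7 100. ] 30 [798.3 269.  115.9]
[102.5 101.8] 32 [797.9 482.4 118. ]
[125.3 101.4] 37 [798.7 424.  115.3]
[154.1 100.6] 41 [799.1 339.5 115.2]
[296.1 115.4] 167 [754.8 -68.1  83.5]
[377.   74.7] 293 [ 876.4 -314.1   69.6]
[268.7 114.7] 172 [758.8  11.1  84. ]
[414.7 153.8] 255 [ 632.7 -410.5   74.7]
```

View pics/c9.png

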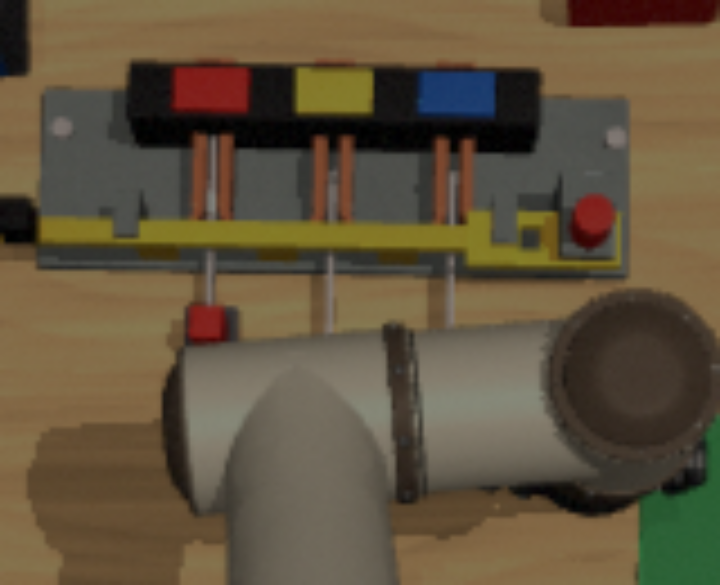

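The top crop shows the red gauge pushed about 20 mm too deep, with its tip at (212,140) against (330,170) for yellow. I'll pull it back.

```bash
python3 -m jog '[[[0.4,0.8,0],[0,0,0],-0.3],[[0.4,0.8,0],[0,0,0],-0.3],[[0.4,0.8,0],[0,0,0],-0.3]]' >/dev/null && python3 -m jog '[[[0.4,0.8,0],[0,0,0],-0.3],[[0.4,0.8,0],[0,0,0],-0.3],[[0.4,0.8,0],[0,0,0],-0.3]]' >/dev/null && python3 -m jog '[[[0.48,0.7,0],[0,0,0],-0.3],[[0.48,0.7,0],[0,0,0],-0.3],[[0.48,0.7,-0.2],[0,0,0],-0.3],[[0.48,0.7,-0.3],[0,0,0],-0.3],[[0.48,0.7,-0.3],[0,0,0],-0.3]]'
```

```text
clock: 33.9
position: [613.5, 98.4, 101.7]
ee_rot: [0.022, 1.0, -0.001, -0.003]
contact_force: [-0.3, -0.5, -0.0]
gripper_width: 55.3
grasp_force: 0.0
```

```bash
python3 -m jog '[[[-0.01,-0.01,-0.4],[0,0,0],-0.3],[[-0.01,-0.01,-0.7],[0,0,0],-0.3],[[-0.01,-0.01,-0.7],[0,0,0],-0.3],[[-0.01,-0.01,-0.7],[0,0,0],-0.3],[[-0.01,-0.01,-0.7],[0,0,0],0.3],[[-0.01,-0.01,-0.7],[0,0,0],1],[[-0.01,-0.01,-0.7],[0,0,0],1],[[-0.01,-0.01,-0.7],[0,0,0],1],[[-0.01,-0.01,-0.7],[0,0,0],1],[[-0.01,-0.01,-0.7],[0,0,0],1]]' && python3 -m jog '[[[-0.06,0,0],[0,0,0],1],[[-0.12,0,0],[0,0,0],1],[[-0.18,0.01,0],[0,0,0],1],[[-0.18,0.01,0],[0,0,0],1],[[-0.18,0.01,0],[0,0,0],1]]' && python3 -m jog '[[[0,0,0],[0,0,0],-0.3],[[0,0,0],[0,0,0],-0.3],[[0,0,0],[0,0,0],-0.3],[[0,0,0],[0,0,0],-0.3],[[0,0,0.4],[0,0,0],-0.3],[[0,0,0.9],[0,0,0],-0.3],[[0,0.3,1],[0,0,0],-0.3],[[-0.3,1,1],[0,0,0],-0.3],[[-0.3,1,1],[0,0,0],-0.3],[[-0.3,1,1],[0,0,0],-0.3],[[-0.3,1,1],[0,0,0],-0.3]]'
python3 - <<'E'
from h import *
im=snap('top')
for c in('yellow','red','blue'):gauge(im,c)
im=snap('side')
for c in('yellow','red','blue'):gauge(im,c)
E
```

```text
clock: 34.9
position: [615.3, 98.6, 36.4]
ee_rot: [0.021, 1.0, 0.0, 0.002]
contact_force: [-2.0, -0.5, 6.4]
gripper_width: 20.8
grasp_force: 59.3
clock: 35.4
position: [597.8, 100.1, 36.4]
ee_rot: [0.021, 1.0, 0.001, 0.002]
contact_force: [1.2, -0.7, 7.0]
gripper_width: 21.0
grasp_force: 59.8
clock: 36.5
position: [565.8, 199.6, 134.0]
ee_rot: [0.021, 1.0, -0.0, -0.0]
contact_force: [0.2, -0.3, 0.0]
gripper_width: 55.5
grasp_force: 0.0
yellow handle [588.2  20.2] 42 blade n 241 ang deg -2.329177958293488 reach 134.66454225463679
red handle [594.  100.4] 53 blade n 187 ang deg -4.6722689606452175 reach 134.89011133441593
blue handle [584.  -59.6] 52 blade n 150 ang deg 14.76397462120148 reach 134.87046267448181
red handle [596.7 102.8] 56 blade n 428 ang deg -36.304870129310984 reach 134.76372097223873
blue handle [586.5 -56.6] 41 blade n 404 ang deg 28.42294867637743 reach 134.80473179050884
```

```bash
python3 -m jog '[[[0.1,-0.9,0],[0,0,0],-0.3],[[0.1,-0.9,0],[0,0,0],-0.3],[[0.1,-0.9,0],[0,0,0],-0.3]]' >/dev/null && python3 -m jog '[[[0.12,-0.9,0],[0,0,0],-0.3],[[0.12,-0.9,0],[0,0,0],-0.3],[[0.12,-0.9,-0.2],[0,0,0],-0.3],[[0.12,-0.9,-0.3],[0,0,0],-0.3],[[0.12,-0.9,-0.3],[0,0,0],-0.3]]'
```

```text
clock: 37.4
position: [587.0, 18.6, 102.4]
ee_rot: [0.022, 1.0, -0.001, -0.002]
contact_force: [-0.3, -0.1, 0.4]
gripper_width: 55.6
grasp_force: 0.0
```

```bash
python3 -m jog '[[[0.01,0,-0.4],[0,0,0],-0.3],[[0.01,0,-0.7],[0,0,0],-0.3],[[0.01,0,-0.7],[0,0,0],-0.3],[[0.01,0,-0.7],[0,0,0],-0.3],[[0.01,0,-0.7],[0,0,0],0.3],[[0.01,0,-0.7],[0,0,0],1],[[0.01,0,-0.7],[0,0,0],1],[[0.01,0,-0.7],[0,0,0],1],[[0.01,0,-0.7],[0,0,0],1],[[0.01,0,-0.7],[0,0,0],1]]' && python3 -m jog '[[[0.02,0,0],[0,0,0],1],[[0.03,0,0],[0,0,0],1],[[0.03,0,0],[0,0,0],1]]' && python3 -m jog '[[[0,0,0],[0,0,0],-0.3],[[0,0,0],[0,0,0],-0.3],[[0,0,0],[0,0,0],-0.3],[[0,0,0],[0,0,0],-0.3],[[0,0,0.4],[0,0,0],-0.3],[[0,0,0.9],[0,0,0],-0.3],[[0,-0.5,0.9],[0,0,0],-0.3],[[-0.04,-0.79,0.7],[0,0,0],-0.3],[[-0.04,-0.79,0.7],[0,0,0],-0.3],[[-0.04,-0.79,0.7],[0,0,0],-0.3]]'
python3 - <<'E'
from h import *
im=snap('top')
for c in('yellow','red','blue'):gauge(im,c)
im=snap('side')
for c in('yellow','red','blue'):gauge(im,c)
E
```

```text
clock: 38.4
position: [590.4, 19.7, 36.2]
ee_rot: [0.021, 1.0, 0.0, 0.002]
contact_force: [-1.6, 0.3, 6.7]
gripper_width: 21.3
grasp_force: 59.4
clock: 38.7
position: [591.3, 19.4, 36.3]
ee_rot: [0.021, 1.0, -0.0, -0.001]
contact_force: [-5.4, 2.1, 9.8]
gripper_width: 21.2
grasp_force: 60.0
clock: 39.7
position: [587.9, -60.5, 103.7]
ee_rot: [0.022, 1.0, -0.0, -0.001]
contact_force: [-0.7, 0.8, 0.8]
gripper_width: 55.6
grasp_force: 0.0
blue handle [580.3 -60.2] 29 blade n 17 ang deg 90.84004245558762 reach 90.70403159593273
red handle [596.9 102.8] 57 blade n 433 ang deg -36.030656514414225 reach 134.74550649953804
blue handle [586.4 -55.5] 43 blade n 400 ang deg 29.279070604185208 reach 134.57359719354994
```

```bash
python3 -m jog '[[[0,0,-0.4],[0,0,0],-0.3],[[0,0,-0.7],[0,0,0],-0.3],[[0,0,-0.7],[0,0,0],-0.3],[[0,0,-0.7],[0,0,0],-0.3],[[0,0,-0.7],[0,0,0],0.3],[[0,0,-0.7],[0,0,0],1],[[0,0,-0.7],[0,0,0],1],[[0,0,-0.7],[0,0,0],1],[[0,0,-0.7],[0,0,0],1],[[0,0,-0.7],[0,0,0],1]]' && python3 -m jog '[[[0.02,0,0],[0,0,0],1],[[0.03,0,0],[0,0,0],1],[[0.03,0,0],[0,0,0],1],[[0.03,0,0],[0,0,0],1],[[0.03,0,0],[0,0,0],1],[[0.03,0,0],[0,0,0],1],[[0.03,0,0],[0,0,0],1],[[0.03,0,0],[0,0,0],1],[[0.03,0,0],[0,0,0],1],[[0.03,0,0],[0,0,0],1],[[0.03,0,0],[0,0,0],1],[[0.03,0,0],[0,0,0],1],[[0.03,0,0],[0,0,0],1],[[0.03,0,0],[0,0,0],1],[[0.03,0,0],[0,0,0],1],[[0.03,0,0],[0,0,0],1]]'
python3 - <<'E'
from h import *
im=snap('side')
for c in('yellow','red','blue'):gauge(im,c)
b=[(ce,a) for _,a,ce in blobs(colmask(im,'yellow'),5,900)];print(b)
im=snap('top')
r=im['frame'][95:225,195:355];cv2.imwrite('pics/c10.png',cv2.resize(r,None,fx=4.5,fy=4.5)[:,:,::-1])
E
```

```text
clock: 40.8
position: [589.4, -59.5, 36.1]
ee_rot: [0.021, 1.0, 0.0, 0.002]
contact_force: [-1.3, 1.5, 6.5]
gripper_width: 20.9
grasp_force: 59.4
clock: 42.4
position: [589.9, -59.7, 36.1]
ee_rot: [0.021, 1.0, -0.0, -0.001]
contact_force: [-6.2, 2.4, 10.9]
gripper_width: 20.8
grasp_force: 60.1
red handle [596.7 102.9] 56 blade n 445 ang deg -36.14484621735199 reach 134.9340351576496
[]
```

View pics/c10.png

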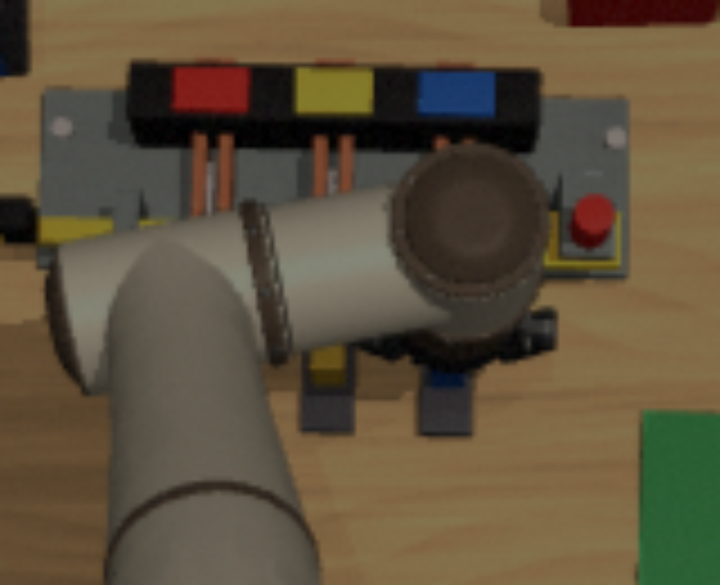

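Run:
```python
from h import *
im=dict(np.load('pics/top1.npz'))
for u,v in((267.9,191),(293.9,191.4)):
    p=ray(im,np.array([u]),np.array([v]),10.)[0];d=p[:2]-[675.6,15.1];print(p,'handle xs',d@[.999,-.043]+42)
# tips before the last nudges, c9: at blade top
for u,v in((212,142),(333,171),(452,173)):
    p=ray(im,np.array([195+u/4.5]),np.array([95+v/4.5]),42.)[0];d=p[:2]-[675.6,15.1];print(p,'tip depth',d@[.999,-.043])
```

```text
[545.9  20.1  10. ] handle xs -87.79226636906623
[542.7 -58.1  10. ] handle xs -87.61158395655639
[737.8  92.5  42. ] tip depth 58.81893729815752
[715.9  12.4  42. ] tip depth 40.39184087851911
[712.5 -66.5  42. ] tip depth 40.396738167806866
```

```bash
python3 -m jog '[[[0.02,0,0.01],[0,0,0],1],[[0.04,0,0.01],[0,0,0],1],[[0.04,0,0.01],[0,0,0],1]]' && python3 -m jog '[[[0,0,0],[0,0,0],-0.3],[[0,0,0],[0,0,0],-0.3],[[0,0,0],[0,0,0],-0.3],[[0,0,0],[0,0,0],-0.3],[[0,0,0.4],[0,0,0],-0.3],[[0,0,0.9],[0,0,0],-0.3],[[0,0.5,0.9],[0,0,0],-0.3],[[-0.02,0.8,0.7],[0,0,0],-0.3],[[-0.02,0.8,0.7],[0,0,0],-0.3],[[-0.02,0.8,0.7],[0,0,0],-0.3]]'
```

```text
clock: 42.8
position: [594.1, -60.0, 36.2]
ee_rot: [0.022, 1.0, -0.0, -0.001]
contact_force: [-5.5, 0.3, 8.5]
gripper_width: 20.9
grasp_force: 59.8
clock: 43.8
position: [593.0, 20.8, 104.8]
ee_rot: [0.021, 1.0, -0.0, -0.001]
contact_force: [-0.6, -0.3, 0.0]
gripper_width: 55.7
grasp_force: 0.0
```

```bash
python3 -m jog '[[[0,-0.01,-0.4],[0,0,0],-0.3],[[0,-0.01,-0.69],[0,0,0],-0.3],[[0,-0.01,-0.69],[0,0,0],-0.3],[[0,-0.01,-0.69],[0,0,0],-0.3],[[0,-0.01,-0.69],[0,0,0],0.3],[[0,-0.01,-0.69],[0,0,0],1],[[0,-0.01,-0.69],[0,0,0],1],[[0,-0.01,-0.69],[0,0,0],1],[[0,-0.01,-0.69],[0,0,0],1],[[0,-0.01,-0.69],[0,0,0],1]]' && python3 -m jog '[[[0.02,0,0.01],[0,0,0],1],[[0.05,0,0.01],[0,0,0],1],[[0.05,0,0.01],[0,0,0],1],[[0.05,0,0.01],[0,0,0],1]]'
python3 - <<'E'
from h import *
im=snap('top')
r=im['frame'][95:225,195:355];cv2.imwrite('pics/c11.png',cv2.resize(r,None,fx=4.5,fy=4.5)[:,:,::-1])
for c in('red','blue'):gauge(im,c)
E
```

```text
clock: 44.8
position: [594.5, 19.3, 38.2]
ee_rot: [0.021, 1.0, 0.0, 0.002]
contact_force: [-0.9, -0.6, 5.8]
gripper_width: 21.2
grasp_force: 59.7
clock: 45.2
position: [597.2, 19.0, 38.3]
ee_rot: [0.021, 1.0, -0.0, -0.001]
contact_force: [-4.3, -0.8, 9.5]
gripper_width: 20.9
grasp_force: 60.0
red handle [589.1  98.8] 23 blade n 45 ang deg -7.981987642849798 reach 134.88297028187847
blue handle [588.2 -59.2] 58 blade n 106 ang deg -1.3504782606099306 reach 134.14843584539378
```

View pics/c11.png

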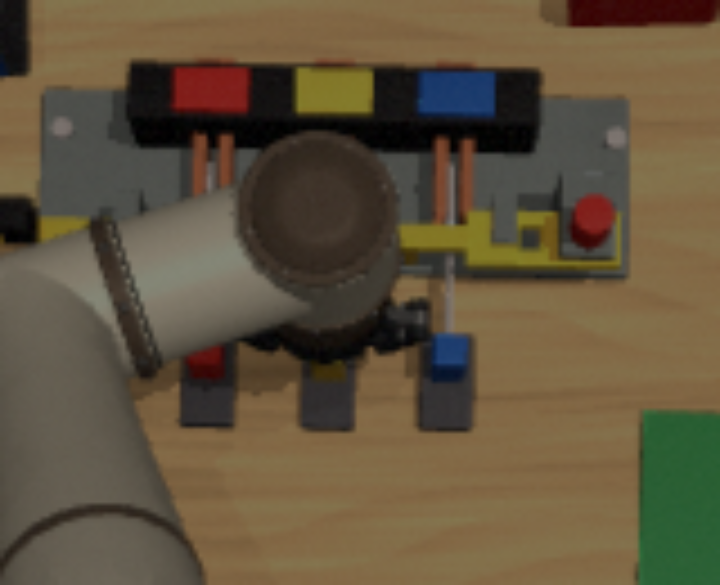

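```bash
python3 -m jog '[[[0,0,0],[0,0,0],-0.3],[[0,0,0],[0,0,0],-0.3],[[0,0,0],[0,0,0],-0.3],[[0,0,0],[0,0,0],-0.3],[[0,0,0.4],[0,0,0],-0.3],[[0,0,0.9],[0,0,0],-0.3],[[-0.5,-0.5,0.9],[0,0,0],-0.3],[[-0.9,-1,0.9],[0,0,0],-0.3],[[-0.9,-1,0.9],[0,0,0],-0.3],[[-0.9,-1,0.9],[0,0,0],-0.3],[[-0.9,-1,0.9],[0,0,0],-0.3],[[-0.9,-1,0.9],[0,0,0],-0.3],[[-0.9,-1,0.9],[0,0,0],-0.3],[[-0.9,-1,0.9],[0,0,0],-0.3],[[-0.9,-1,0.9],[0,0,0],-0.3],[[-0.9,-1,0.9],[0,0,0],-0.3],[[-0.9,-1,0.9],[0,0,0],-0.3]]'
python3 - <<'E'
from h import *
im=snap('top')
for c in('red','yellow','blue'):gauge(im,c)
print([o for c in((590,20),(590,-60),(594,99)) for o in gang(im,'y',c) if abs(o[3])<8])
im=snap('side')
for c in('red','yellow','blue'):gauge(im,c)
E
```

```text
clock: 46.95
position: [508.3, -80.6, 127.2]
ee_rot: [0.021, 1.0, -0.0, -0.0]
contact_force: [0.2, 0.4, 0.3]
gripper_width: 55.5
grasp_force: 0.0
[(np.int32(26), np.float32(-4.6330495), 'off', np.float32(4.2678647), 'r', np.float64(95.4395987960872), np.float64(129.2143727181492)), (np.int32(26), np.float32(-1.6656185), 'off', np.float32(-0.13043737), 'r', np.float64(90.33268610061452), np.float64(127.10339398622762)), (np.int32(18), np.float32(-9.221376), 'off', np.float32(7.547988), 'r', np.float64(44.6793922226227), np.float64(65.95961723240424)), (np.int32(17), np.float32(-2.3020322), 'off', np.float32(2.515625), 'r', np.float64(93.45162029987843), np.float64(130.24861644177645))]
red handle [595.  102.1] 60 blade n 422 ang deg -35.044897004338985 reach 134.48342897927816
blue handle [591.3 -56.2] 45 blade n 417 ang deg 34.278886530007384 reach 134.77702679838717
```

```bash
python3 -m jog '[[[0.83,0.2,0],[0,0,0],-0.3],[[0.83,0.2,0],[0,0,0],-0.3],[[0.83,0.2,0],[0,0,0],-0.3],[[0.83,0.2,-0.4],[0,0,0],-0.3],[[0.83,0.2,-0.9],[0,0,0],-0.3],[[0.83,0.2,-0.9],[0,0,0],-0.3],[[0.83,0.2,-0.9],[0,0,0],-0.3],[[0.83,0.2,-0.9],[0,0,0],0.3],[[0.83,0.2,-0.9],[0,0,0],1],[[0.83,0.2,-0.9],[0,0,0],1],[[0.83,0.2,-0.9],[0,0,0],1],[[0.83,0.2,-0.9],[0,0,0],1],[[0.83,0.2,-0.9],[0,0,0],1]]' && python3 -m jog '[[[-0.15,0.01,0.02],[0,0,0],1],[[-0.4,0.02,0.02],[0,0,0],1],[[-0.7,0.03,0.02],[0,0,0],1],[[-0.9,0.04,0.02],[0,0,0],1],[[-0.9,0.04,0.02],[0,0,0],1],[[-0.9,0.04,0.4],[0,0,0],1],[[-0.9,0.04,0.5],[0,0,0],1],[[-0.9,0.04,0.5],[0,0,0],1]]'
```

```text
clock: 48.35
position: [593.1, -60.4, 40.2]
ee_rot: [0.021, 1.0, 0.0, 0.003]
contact_force: [-1.6, 1.8, 7.7]
gripper_width: 20.5
grasp_force: 59.9
clock: 49.15
position: [503.2, -56.4, 89.2]
ee_rot: [0.022, 1.0, 0.001, 0.003]
contact_force: [-0.3, 0.8, -2.3]
gripper_width: 21.0
grasp_force: 59.7
```

```bash
python3 -m jog '[[[-0.1,-1,0.2],[0,0,0],1],[[-0.1,-1,0.2],[0,0,0],1],[[-0.1,-1,0.2],[0,0,0],1]]' >/dev/null && python3 -m jog '[[[-0.2,-1,0],[0,0,0],1],[[-0.2,-1,0],[0,0,0],1],[[-0.2,-1,0],[0,0,0],1]]' >/dev/null && python3 -m jog '[[[-0.2,-1,0],[0,0,0],1],[[-0.2,-1,0],[0,0,0],1],[[-0.2,-1,0],[0,0,0],1],[[-0.2,-1,0],[0,0,0],1]]'
```

```text
clock: 50.15
position: [450.1, -357.2, 105.4]
ee_rot: [0.023, 1.0, 0.001, -0.001]
contact_force: [0.6, 1.1, -1.9]
gripper_width: 20.9
grasp_force: 61.0
```

```bash
python3 -m jog '[[[0,-0.33,0],[0,0,0],1],[[0,-0.33,-0.3],[0,0,0],1],[[0,-0.33,-0.5],[0,0,0],1],[[0,-0.33,-0.5],[0,0,0],1],[[0,-0.33,-0.5],[0,0,0],1]]'
```

```text
clock: 50.65
position: [451.7, -388.7, 57.0]
ee_rot: [0.021, 1.0, 0.0, -0.001]
contact_force: [-0.7, -0.2, -1.3]
gripper_width: 20.6
grasp_force: 61.0
```

```bash
python3 -m jog '[[[0,0,-0.06],[0,0,0],1],[[0,0,-0.12],[0,0,0],1],[[0,0,-0.14],[0,0,0],1],[[0,0,-0.14],[0,0,0],1]]'
```

```text
clock: 51.05
position: [451.4, -389.7, 43.6]
ee_rot: [0.021, 1.0, -0.0, 0.0]
contact_force: [0.4, -0.1, -2.6]
gripper_width: 20.8
grasp_force: 61.3
```

```bash
python3 -m jog '[[[0,0,-0.01],[0,0,0],1],[[0,0,-0.015],[0,0,0],1],[[0,0,-0.015],[0,0,0],0],[[0,0,-0.015],[0,0,0],-0.3],[[0,0,-0.015],[0,0,0],-0.3],[[0,0,-0.015],[0,0,0],-0.3],[[0,0,0.4],[0,0,0],-0.3],[[0,0,0.85],[0,0,0],-0.3],[[0,0,0.85],[0,0,0],-0.3]]' && python3 -m jog '[[[0.3,1,0],[0,0,0],-0.3],[[0.3,1,0],[0,0,0],-0.3],[[0.3,1,0],[0,0,0],-0.3]]' >/dev/null&& python3 -m jog '[[[0.3,1,0],[0,0,0],-0.3],[[0.3,1,0],[0,0,0],-0.3],[[0.3,1,0],[0,0,0],-0.3]]' >/dev/null && python3 -m jog '[[[0,1,0],[0,0,0],-0.3],[[0,1,0],[0,0,0],-0.3],[[0,1,0],[0,0,0],-0.3],[[0,1,0],[0,0,0],-0.3]]'
python3 - <<'E'
from h import *
im=snap('top');P=pts(im)
for c in('red','yellow'):gauge(im,c)
gauge(im,'blue',zb=3)
im=snap('side')
for c in('red','yellow'):gauge(im,c)
gauge(im,'blue',zb=3)
E
```

```text
clock: 51.95
position: [455.0, -392.3, 135.2]
ee_rot: [0.021, 1.0, -0.004, 0.006]
contact_force: [0.7, -1.0, -0.3]
gripper_width: 55.5
grasp_force: 0.0
clock: 52.95
position: [511.4, -89.2, 128.4]
ee_rot: [0.021, 1.0, -0.0, 0.0]
contact_force: [-0.3, -0.5, -0.2]
gripper_width: 55.7
grasp_force: 0.0
blue handle [ 447.1 -387.4] 47 blade n 176 ang deg -51.421188695880474 reach 132.2212729757397
red handle [595.8 102. ] 60 blade n 423 ang deg -35.69452046414436 reach 133.81427546497494
blue handle [ 450.5 -383.5] 25 blade n 240 ang deg -10.62501250540677 reach 134.64613408649856
```

```bash
python3 -m jog '[[[0.8,1,0],[0,0,0],-0.3],[[0.8,1,0],[0,0,0],-0.3],[[0.8,1,0],[0,0,0],-0.3],[[0.8,1,0],[0,0,0],-0.3]]' >/dev/null && python3 -m jog '[[[0.03,0.08,0],[0,0,0],-0.3],[[0.03,0.08,0],[0,0,0],-0.3],[[0.03,0.08,-0.3],[0,0,0],-0.3],[[0.03,0.08,-0.3],[0,0,0],-0.3],[[0.03,0.08,-0.3],[0,0,0],-0.3]]'
```

```text
clock: 53.95
position: [593.7, 17.2, 98.4]
ee_rot: [0.022, 1.0, -0.0, -0.001]
contact_force: [0.3, 0.2, 0.7]
gripper_width: 55.3
grasp_force: 0.0
```

```bash
python3 -m jog '[[[0,0.02,-0.3],[0,0,0],-0.3],[[0,0.02,-0.63],[0,0,0],-0.3],[[0,0.02,-0.63],[0,0,0],-0.3],[[0,0.02,-0.63],[0,0,0],-0.3],[[0,0.02,-0.63],[0,0,0],0.3],[[0,0.02,-0.63],[0,0,0],1],[[0,0.02,-0.63],[0,0,0],1],[[0,0.02,-0.63],[0,0,0],1],[[0,0.02,-0.63],[0,0,0],1],[[0,0.02,-0.63],[0,0,0],1]]' && python3 -m jog '[[[-0.15,0.01,0.02],[0,0,0],1],[[-0.4,0.02,0.02],[0,0,0],1],[[-0.7,0.03,0.02],[0,0,0],1],[[-0.9,0.04,0.02],[0,0,0],1],[[-0.9,0.04,0.02],[0,0,0],1],[[-0.9,0.04,0.4],[0,0,0],1],[[-0.9,0.04,0.7],[0,0,0],1],[[-0.9,0.04,0.7],[0,0,0],1]]' && python3 -m jog '[[[-0.1,-1,0],[0,0,0],1],[[-0.1,-1,0],[0,0,0],1],[[-0.1,-1,0],[0,0,0],1]]' >/dev/null && python3 -m jog '[[[-0.2,-1,0],[0,0,0],1],[[-0.2,-1,0],[0,0,0],1],[[-0.2,-1,0],[0,0,0],1]]' >/dev/null && python3 -m jog '[[[-0.2,-1,0],[0,0,0],1],[[-0.2,-1,0],[0,0,0],1],[[-0.2,-1,0],[0,0,0],1],[[-0.2,-1,0],[0,0,0],1],[[-0.2,-1,0],[0,0,0],1]]'
```

```text
clock: 54.95
position: [595.4, 20.4, 37.3]
ee_rot: [0.021, 1.0, 0.0, 0.002]
contact_force: [-0.9, 1.1, 6.9]
gripper_width: 21.0
grasp_force: 59.0
clock: 55.75
position: [507.9, 25.3, 109.6]
ee_rot: [0.021, 1.0, 0.001, 0.005]
contact_force: [0.9, -0.3, -1.3]
gripper_width: 21.0
grasp_force: 59.7
clock: 56.85
position: [454.2, -275.0, 104.6]
ee_rot: [0.021, 1.0, 0.0, -0.001]
contact_force: [0.2, -0.0, -1.5]
gripper_width: 21.1
grasp_force: 61.0
```

```bash
python3 -m jog '[[[-0.03,-0.37,0],[0,0,0],1],[[-0.03,-0.37,0],[0,0,0],1],[[-0.03,-0.37,-0.3],[0,0,0],1],[[-0.03,-0.37,-0.54],[0,0,0],1],[[-0.03,-0.37,-0.54],[0,0,0],1],[[-0.03,-0.37,-0.54],[0,0,0],1]]'
```

```text
clock: 57.45
position: [451.9, -311.8, 51.5]
ee_rot: [0.02, 1.0, -0.0, -0.0]
contact_force: [0.4, -0.6, -1.8]
gripper_width: 21.1
grasp_force: 60.8
```

```bash
python3 -m jog '[[[0,0,-0.06],[0,0,0],1],[[0,0,-0.11],[0,0,0],1],[[0,0,-0.12],[0,0,0],1],[[0,0,-0.12],[0,0,0],1]]' && python3 -m jog '[[[0,0,0],[0,0,0],0],[[0,0,0],[0,0,0],-0.3],[[0,0,0],[0,0,0],-0.3],[[0,0,0],[0,0,0],-0.3],[[0,0,0.4],[0,0,0],-0.3],[[0,0,0.9],[0,0,0],-0.3],[[0,0,0.9],[0,0,0],-0.3]]' && python3 -m jog '[[[0.3,1,0],[0,0,0],-0.3],[[0.3,1,0],[0,0,0],-0.3],[[0.3,1,0],[0,0,0],-0.3]]' >/dev/null&& python3 -m jog '[[[0.3,1,0],[0,0,0],-0.3],[[0.3,1,0],[0,0,0],-0.3],[[0.3,1,0],[0,0,0],-0.3]]' >/dev/null && python3 -m jog '[[[0,1,0],[0,0,0],-0.3],[[0,1,0],[0,0,0],-0.3],[[0,1,0],[0,0,0],-0.3],[[0,1,0],[0,0,0],-0.3]]'
python3 - <<'E'
from h import *
for n in('top','side'):
    im=snap(n)
    gauge(im,'red')
    for c in('yellow','blue'):gauge(im,c,zb=3)
E
```

```text
clock: 57.85
position: [451.9, -312.8, 40.3]
ee_rot: [0.021, 1.0, -0.0, 0.001]
contact_force: [-0.2, 3.4, 2.8]
gripper_width: 21.0
grasp_force: 61.5
clock: 58.55
position: [455.5, -314.9, 136.3]
ee_rot: [0.021, 1.0, -0.003, 0.007]
contact_force: [0.8, 0.1, -0.1]
gripper_width: 55.0
grasp_force: 0.0
clock: 59.55
position: [511.1, -12.3, 129.2]
ee_rot: [0.021, 1.0, -0.0, -0.0]
contact_force: [-0.7, -0.2, -0.9]
gripper_width: 55.4
grasp_force: 0.0
yellow handle [ 633.5 -409.8] 147 blade n 127 ang deg 164.95275512504648 reach 134.84660285646112
yellow handle [ 447.6 -311.4] 60 blade n 175 ang deg -41.73433445435159 reach 134.68679341666925
blue handle [ 446.9 -387.5] 50 blade n 279 ang deg -2.3515967260958264 reach 134.17208900855385
red handle [595.7 102.3] 56 blade n 308 ang deg -3.0032814752922414 reach 134.63476199287217
blue handle [ 450.7 -383.3] 27 blade n 441 ang deg -3.3958563270649416 reach 134.74657375844012
```

Both stand on the mat. Now the red gauge, at about (595, 99.5).

```bash
python3 -m jog '[[[0.8,1,0],[0,0,0],-0.3],[[0.8,1,0],[0,0,0],-0.3],[[0.8,1,0],[0,0,0],-0.3],[[0.8,1,0],[0,0,0],-0.3]]' >/dev/null && python3 -m jog '[[[0.03,0.11,0],[0,0,0],-0.3],[[0.03,0.11,0],[0,0,0],-0.3],[[0.03,0.11,-0.3],[0,0,0],-0.3],[[0.03,0.11,-0.3],[0,0,0],-0.3],[[0.03,0.11,-0.3],[0,0,0],-0.3]]'
```

```text
clock: 60.55
position: [593.7, 97.2, 99.4]
ee_rot: [0.022, 1.0, -0.001, -0.001]
contact_force: [-0.2, 0.0, 0.8]
gripper_width: 55.9
grasp_force: 0.0
```

```bash
python3 -m jog '[[[0,0.02,-0.3],[0,0,0],-0.3],[[0,0.02,-0.64],[0,0,0],-0.3],[[0,0.02,-0.64],[0,0,0],-0.3],[[0,0.02,-0.64],[0,0,0],-0.3],[[0,0.02,-0.64],[0,0,0],0.3],[[0,0.02,-0.64],[0,0,0],1],[[0,0.02,-0.64],[0,0,0],1],[[0,0.02,-0.64],[0,0,0],1],[[0,0.02,-0.64],[0,0,0],1],[[0,0.02,-0.64],[0,0,0],1]]' && python3 -m jog '[[[-0.15,0.01,0.02],[0,0,0],1],[[-0.4,0.02,0.02],[0,0,0],1],[[-0.7,0.03,0.02],[0,0,0],1],[[-0.9,0.04,0.02],[0,0,0],1],[[-0.9,0.04,0.02],[0,0,0],1],[[-0.9,0.04,0.4],[0,0,0],1],[[-0.9,0.04,0.7],[0,0,0],1],[[-0.9,0.04,0.7],[0,0,0],1]]' && python3 -m jog '[[[-0.1,-1,0],[0,0,0],1],[[-0.1,-1,0],[0,0,0],1],[[-0.1,-1,0],[0,0,0],1]]' >/dev/null && python3 -m jog '[[[-0.2,-1,0],[0,0,0],1],[[-0.2,-1,0],[0,0,0],1],[[-0.2,-1,0],[0,0,0],1]]' >/dev/null && python3 -m jog '[[[-0.2,-1,0],[0,0,0],1],[[-0.2,-1,0],[0,0,0],1],[[-0.2,-1,0],[0,0,0],1],[[-0.2,-1,0],[0,0,0],1],[[-0.2,-1,0],[0,0,0],1]]'
```

```text
clock: 61.55
position: [595.4, 100.6, 37.4]
ee_rot: [0.021, 1.0, 0.0, 0.002]
contact_force: [-1.5, -0.6, 6.4]
gripper_width: 20.9
grasp_force: 59.6
clock: 62.35
position: [507.6, 105.7, 109.7]
ee_rot: [0.021, 1.0, 0.002, 0.005]
contact_force: [1.2, 0.6, -1.7]
gripper_width: 21.1
grasp_force: 59.5
clock: 63.45
position: [454.4, -195.2, 104.9]
ee_rot: [0.021, 1.0, 0.0, -0.0]
contact_force: [-0.0, 0.3, -1.5]
gripper_width: 20.9
grasp_force: 60.6
```

```bash
python3 -m jog '[[[-0.03,-0.41,0],[0,0,0],1],[[-0.03,-0.41,0],[0,0,0],1],[[-0.03,-0.41,-0.3],[0,0,0],1],[[-0.03,-0.41,-0.54],[0,0,0],1],[[-0.03,-0.41,-0.54],[0,0,0],1],[[-0.03,-0.41,-0.54],[0,0,0],1]]' && python3 -m jog '[[[0,0,-0.06],[0,0,0],1],[[0,0,-0.11],[0,0,0],1],[[0,0,-0.12],[0,0,0],1],[[0,0,-0.12],[0,0,0],1]]'
```

```text
clock: 64.05
position: [451.9, -235.8, 51.5]
ee_rot: [0.02, 1.0, -0.0, -0.0]
contact_force: [0.3, -0.3, -1.0]
gripper_width: 20.9
grasp_force: 60.5
clock: 64.45
position: [452.1, -236.7, 40.4]
ee_rot: [0.021, 1.0, -0.0, 0.001]
contact_force: [-0.5, 3.0, 3.9]
gripper_width: 21.4
grasp_force: 61.2
```

```bash
python3 -m jog '[[[0,0,0],[0,0,0],0],[[0,0,0],[0,0,0],-0.3],[[0,0,0],[0,0,0],-0.3],[[0,0,0],[0,0,0],-0.3],[[0,0,0.4],[0,0,0],-0.3],[[0,0,0.9],[0,0,0],-0.3],[[0,0,0.9],[0,0,0],-0.3],[[0,1,0.9],[0,0,0],-0.3],[[0,1,0.9],[0,0,0],-0.3],[[0,1,0.9],[0,0,0],-0.3],[[0,1,0.9],[0,0,0],-0.3]]' && python3 -m jog '[[[0,1,0],[0,0,0],-0.3],[[0,1,0],[0,0,0],-0.3],[[0,1,0],[0,0,0],-0.3],[[0,1,0],[0,0,0],-0.3]]'
python3 - <<'E'
from h import *
im=snap('top','end.png')
for c in('red','yellow','blue'):gauge(im,c,zb=3)
P=pts(im);q=P[colmask(im,'red')&(P[...,0]>640)&(P[...,0]<680)&(abs(P[...,1]+149)<25)];print(np.percentile(q[:,2],[50,90]))
E
```

```text
clock: 65.55
position: [451.3, -135.8, 129.3]
ee_rot: [0.02, 1.0, -0.0, 0.0]
contact_force: [1.0, -0.5, 0.8]
gripper_width: 55.4
grasp_force: 0.0
clock: 65.95
position: [451.4, -36.7, 129.1]
ee_rot: [0.021, 1.0, -0.0, -0.0]
contact_force: [-0.7, -0.6, -0.2]
gripper_width: 55.4
grasp_force: 0.0
red handle [ 452.1 -235.1] 55 blade n 164 ang deg -40.78101344982502 reach 134.18178877389937
yellow handle [ 633.1 -409.8] 143 blade n 129 ang deg 164.78710702045396 reach 134.9248026571469
yellow handle [ 448.1 -311.6] 57 blade n 263 ang deg -2.3200781611050467 reach 134.73851855173746
blue handle [ 447.1 -387.6] 51 blade n 277 ang deg -2.312313315392993 reach 134.22051795808352
[134.8 139.3]
```

View pics/end.png

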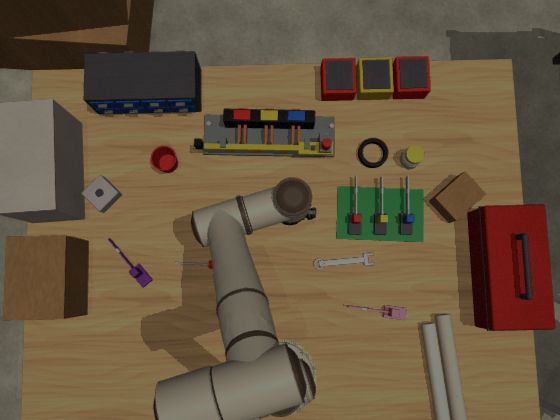

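The final picture shows the three gauges standing on the mat with handles at about (355,218), (381,218) and (407,218). The bar is open, the pin is home, and everything else is in place.

```bash
python3 -c "
from bench import *;print(job_done())"
```

```text
the job is handed in; nothing more can be done
None
```

The job is handed in: the bar is pinned open, all three gauges were in their gaps together for over a second, and they now stand upright on the green mat with the other things on the bench not touched (the red gauge, found pushed about 20 mm too deep partway through, was drawn back first).

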